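Turn the tray hollow-up and hold the booth lid at its index

ROBOT

A 6-joint arm with a two-finger parallel gripper is mounted at the origin on the work surface. World frame = base frame: x ahead of the robot, y to its left, z up, the work surface at z = 0. Lengths are in mm, angles in degrees, forces in N, time in s.
With the tool pointing down it reaches from about 300 to 850 mm from the base axis. Payload 4.2 kg.
Tool frame: the origin (TCP) lies at the very end of the fingers, on their centre line; the grasp point (between the pads) lies env.grip_point_offset behind it (env.grip_point_offset is the distance from the TCP to the grasp point, in mm); z points along the fingers, y is the direction in which the jaws open and shut (so a half turn about z gives the same grasp; the last joint's range is limited). The gripper opens to 91 mm and grips with 3 to 60 N. Pads are 32 mm wide; open, the fingers measure 118 mm over their backs; the gripper's body (76 mm by 178 mm) begins 60 mm behind the grasp point.
Start: joints at [74.141, 18.312, 89.639, -0, 72.044, -1.146], TCP at [146.045, 556.163, 186.976] pointing down, gripper open.
Joint ranges: [-177.97, 177.97], [-48.28, 115.42], [12.27, 149.76], [-77.06, 257.06], [2.81, 150.46], [-146.56, 146.56]. Speed limits (degrees/s): [147.25, 147.25, 180, 180, 180, 180].

INTERFACE

Orientations are given as [roll, pitch, yaw] about the fixed x, y, z axes, in that order (R = Rz(yaw) Ry(pitch) Rx(roll)).
In Python, from workcell import env, grab_frame, camera_params gives the robot as it stands. The module is installed in compiled form; this text tells all that it offers.
- The arm moves only by the shell command python3 -m creep 'ROWS' [OPENING] [FORCE]. ROWS is a JSON object of lists of equal length, an entry for each row: "offset": the shift along the tool's x, y, z in m, a list of three; "rotation": the turn, a rotation vector about the tool's x, y, z in degrees, a list of three. A call has 1 to 5 rows; each row shifts and turns the commanded pose from where the row before left it, along the tool's axes as they then stand; what a row does not reach is not made up. A row lasts 1/8 s, in which the tool goes at most 62.5 mm and 10.7 degrees, less where a joint would pass 70% of its speed; a pose out of reach is approached as far as the arm can. A call is refused whole if a number of a shift passes 0.0625 or a number of a turn 10.7, either way. A call with a gripper value outside its range is refused whole. OPENING is the closure, from 0 (fully open) to 1 (shut), set as the call begins (- or left out, the last holds). The fingers move at their own pace and stop on an object; FORCE is the grip in N (left out, the last holds). Time passes only in rows, so rows that do not move let the fingers close. It gives the time, the measured TCP pose, the force and the opening at its end, in the units of the state.
- env.state(): the state, without advancing time (a new reading comes with each control period).
- grab_frame(name): name is "side" or "top" or "wrist"; returns the picture (400x640x3 uint8, red, green, blue); there is no depth.
- camera_params(name): a dict with "mtx" (3x3 intrinsics, pixels), "R" (3x3) and "t" (3): a world point X has camera coordinates R X + t. Camera axes: x right, y down, z forward; pixel columns grow to the right and rows downward; lengths in mm; the calibration is good to about 2 mm. A picture is of the moment at which its call begins: read the wrist's pose just before it. camera_params takes no time and is no camera call; for the wrist camera it gives the pose at the moment of the call.
- env.job_done(): hands the job in, once; it reports no verdict.
The state is a dict: "time_s": time; "qpos": joint angles; "qvel": joint speeds; "effort": joint torques, N m; "ee_pos": TCP position; "ee_rot": TCP orientation; "force": force on the tool from outside, world axes, zero at the start; "torque": the same for the moment, N m; "gripper_width": finger opening in mm.
Only numpy, scipy, OpenCV 4.12 (cv2) and the standard library are available. Lean on these libraries where they do the work, as an engineer would, in place of code of your own. Each camera call takes 0.05 s, during which the arm holds its last target.

TASK

I am about to spray glue into the little wooden tray, which lies hollow side down on the dark work mat. First turn the tray over, without dropping it, so that it lies flat on the mat with its hollow facing up, and let go of it. Then lift the spring-closed clear lid of the spray booth until it is in line with the index finger set on the booth's side quadrant, and finish while still holding it there, so that my hands are free; do not let the lid snap shut, and leave the index and the other things as they are.

Things in the scene. Friction and masses are not known exactly. Their poses are not given: they have to be found in the camera images.
- tray_center (a point): Centre (half-way up) of the loose pale wooden tray, 100 mm long (its x axis) x 60 mm wide (its y axis) x 20 mm thick, about 70 g. One face is plain wood with a small dark hanger slot; the other has a rectangular hollow 84 x 44 mm, 12 mm deep, walls 8 mm. Its z axis points out of the plain back: up at the start (hollow down on the mat, centre 10 mm above the mat), and it must point down at the end. It can stand on its 60 x 20 mm end.
- mat: Fixed dark grey rubber mat, 240 x 240 x 3 mm, lying on the bench, sides along its x and y axes; origin at the centre of its underside, so its top is 3 mm above the bench. The tray lies on it.
- booth: Fixed bench-top spray booth of grey sheet metal, 350 mm wide, 330 mm deep, 205 mm high (duct collar at the rear to 235 mm), with a clear lid that slopes down towards the robot. Origin on the bench, 90 mm behind the middle of its front sill; x axis points to its rear, y along its width, z up. The lid's hinge axis lies parallel to y at x = 145 mm, z = 205 mm. Its side panels and sill stand just under the shut lid.
- lid (a joint): Angle of the lid about its hinge at the rear: 0 shut (the lid then slopes down 0.50 rad from the hinge to its free edge), growing as its free edge rises, end stop at 1.15 rad. Torsion springs and weight pull it shut: about 7 N upwards are needed at the handle to leave 0 and about 10 N at 0.7 rad; it snaps shut if let go.
- lid_handle (a point): Middle of the lid's bow handle: a round steel bar 12 mm thick, along the lid's y axis, 112 mm clear between its two posts, its centre 246 mm from the hinge axis along the lid and 46 mm above the lid's middle plane; 40 mm are clear between the lid's upper face and the middle of the bar. Axes are the lid's: x from the free edge to the hinge, y along the hinge, z out of the lid's upper face. The lid is a clear pane in an aluminium frame 258 x 340 x 12 mm.
- index (a joint): Angle at which the index finger is clamped, measured as the lid's angle: the lid is in line with the index when both joints read the same. Set anywhere from 0.40 to 0.75 rad; it stays as clamped unless forced.
- index_tip (a point): Tip of the index finger: a flat steel pointer 12 mm wide, 186 mm to the right of the booth's middle (the booth's -y side), pointing from the hinge axis towards the free edge with its tip 182 mm from the axis, clamped by a dark thumb nut in the slotted arc of the aluminium quadrant plate. Its x axis points from the tip to the hinge axis.
- tape_roll_mid (a point): Middle of a roll of tape lying flat behind the mat, 84 mm across, 24 mm high; leave alone.
- bead_jar_mid (a point): Middle of a small closed glass jar behind the mat, 52 mm across, 62 mm high; leave alone.
- pine_cone_mid (a point): Middle of a pine cone standing behind the mat, 46 mm across, 60 mm high; leave alone.
Not all that is in view belongs to the job. Leave any green look-alike of the part that bears tray_center alone.

How it is judged (in metres and radians):
On the way, in this order (a step that is already met when the one before it is completed fails the run):
1. the tray lies flat on the mat, hollow up and let go (angle between tray_center's own z axis and vertical above 3.04 rad and height (world z) of tray_center below 0.017 m and contact force between the fingers and tray below 0.1 N and x of tray_center in the frame of mat between -0.11 and 0.11 m and y of tray_center in the frame of mat between -0.11 and 0.11 m), for 0.2 s.
2. the lid is raised into line with the index (angle between the x axis of lid_handle and the x axis of index_tip, either way round below 0.07 rad), for 0.2 s.
At the end, for the whole second after the job is handed in: The tray lies flat (within 0.1 rad) on the mat, hollow up, its centre at least 10 mm inside the mat's edges, untouched; the lid stands within 0.07 rad (4 degrees) of the index, still, held by the robot (more than 2 N) and propped by nothing else (all of step 1 and contact force between the arm and tray below 0.1 N and angle between the x axis of lid_handle and the x axis of index_tip, either way round below 0.07 rad and velocity of joint lid between -0.1 and 0.1 rad/s and contact force between any of the fingers, the arm and lid above 2 N and contact force between lid and tray below 0.2 N and contact force between lid and tape_roll below 0.2 N and contact force between lid and bead_jar below 0.2 N and contact force between lid and pine_cone below 0.2 N); the arm keeps its last pose, push and grip.
It fails at once if the tray is dropped or thrown (loose with its centre more than 80 mm above the bench) (height (world z) of tray_center above 0.08 m and contact force between each of the fingers, the arm and tray below 0.05 N).
It fails at once if the lid snaps shut (falls faster than 2.5 rad/s) (velocity of joint lid below -2.5 rad/s).
It fails at once if the index is pushed out of its setting (its tip by more than 6 mm) (distance of index_tip from where it was at the start of the episode above 0.006 m).
It fails at once if the tape roll, jar or pine cone is shifted by more than 30 mm, or the jar or cone knocked over (distance of any of tape_roll_mid, bead_jar_mid, pine_cone_mid from where it was at the start of the episode above 0.03 m or angle between any of bead_jar_mid, pine_cone_mid's own z axis and vertical above 0.6 rad).
It also fails if it takes over 72 s, if anything falls off the work surface, if the arm or the gripper's body presses on something with over 40 N, if the wrist force passes 120 N, or if a joint passes its speed limit or range.

## Working session

There is one attempt and no reset: what is moved stays moved. The work goes in short steps, Python scripts to look and compute and a shell command to move; the robot and the scene stay as the last step left them, time stands still between calls to the robot, and variables do not carry over. Pictures are saved under pics/ and viewed, and the job is handed in when it is done.

```bash
mkdir -p pics; ls; python3 - <<'E'
from workcell import env, grab_frame, camera_params
import cv2
s=env.state(); print(s); print(env.grip_point_offset)
for n in ["side","top","wrist"]:
    p=camera_params(n); print(n,p)
    cv2.imwrite(f"pics/{n}0.png",grab_frame(n)[:,:,::-1])
E
```

```text
pics
{'time_s': 0.0, 'qpos': array([ 7.41399689e+01,  1.83510880e+01,  8.97051388e+01,  2.20243922e-03,
        7.20423484e+01, -1.14654567e+00]), 'qvel': array([ 0.08006148,  0.01197263,  0.02632679, -0.07442675, -0.03906775,
        0.08029746]), 'effort': array([-2.02390809e-03, -4.12467670e+01, -2.31972134e+01,  7.25764618e-02,
        4.55675845e-02, -1.34199249e-04]), 'ee_pos': array([145.88837253, 555.63304228, 186.13443724]), 'ee_rot': array([-1.79901486e+02, -4.06601190e-03,  1.65285830e+02]), 'force': array([ 0.42574317, -0.53247727, -0.87485671]), 'torque': array([-0.01094588,  0.02201701,  0.0039358 ]), 'gripper_width': 91.4760214530277}
18.8
side {'mtx': array([[433.69712343,   0.        , 329.4520737 ],
       [  0.        , 433.69712343, 196.85822869],
       [  0.        ,   0.        ,   1.        ]]), 'R': array([[ 0.76363381, -0.64558367,  0.00922638],
       [-0.45156031, -0.54423635, -0.70703612],
       [ 0.46147231,  0.53575042, -0.70711724]]), 't': array([-434.1193463 ,  322.12491497,  964.59242992])}
top {'mtx': array([[430.38495699,   0.        , 320.52045844],
       [  0.        , 430.38495699, 190.98789242],
       [  0.        ,   0.        ,   1.        ]]), 'R': array([[ 0.01293846, -0.999887  ,  0.0076544 ],
       [-0.98019392, -0.01419578, -0.19753067],
       [ 0.19761701, -0.00494705, -0.98026682]]), 't': array([ -55.30367871,  545.87707563, 1236.39102027])}
wrist {'mtx': array([[305.66526822,   0.        , 317.14937849],
       [  0.        , 305.66526822, 194.56213514],
       [  0.        ,   0.        ,   1.        ]]), 'R': array([[ 0.2551453 ,  0.96690207, -0.00111951],
       [ 0.93122247, -0.24541824,  0.26943386],
       [ 0.26024141, -0.0697873 , -0.96301824]]), 't': array([-573.69306138,  -30.21136593,  391.74214409])}
```

View pics/side0.png

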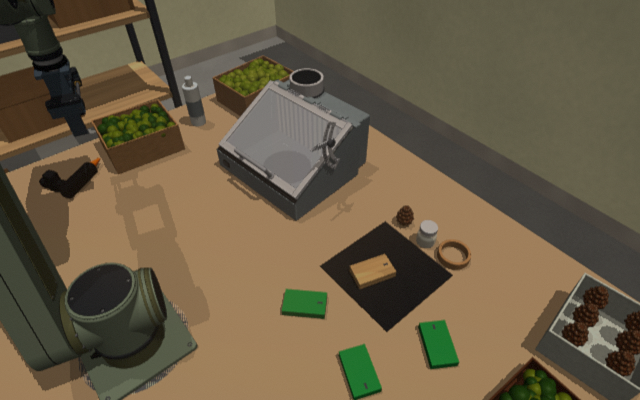

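View pics/top0.png

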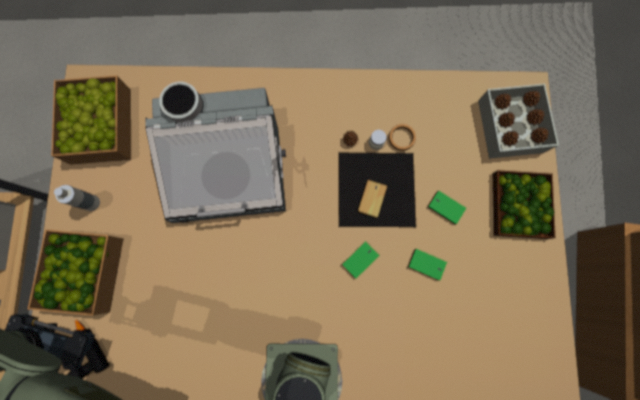

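View pics/wrist0.png

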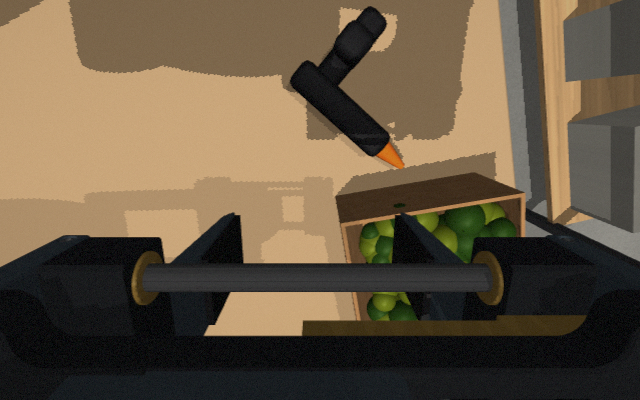

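The side view shows the pale tray on the dark mat at about (373,270), and the top view has it at (373,198). The three green blocks, at top (360,260), (427,264) and (447,207), are the look-alikes. Next I'll enlarge crops.

```bash
cat > h.py <<'E'
import numpy as np, cv2
from workcell import env, grab_frame, camera_params
from scipy.spatial.transform import Rotation as Rn
np.set_printoptions(precision=2,suppress=True)
def ray(n,uv,P=None):
    P=P or camera_params(n); d=P['R'].T@np.linalg.solve(P['mtx'],[uv[0],uv[1],1.]); return -P['R'].T@P['t'], d
def onz(n,uv,z,P=None):
    o,d=ray(n,uv,P); return o+d*(z-o[2])/d[2]
def proj(n,X,P=None):
    P=P or camera_params(n); c=np.atleast_2d(X)@P['R'].T+P['t']; c=c@P['mtx'].T; return c[:,:2]/c[:,2:]
def tri(obs):
    A=np.zeros((3,3));b=np.zeros(3)
    for n,uv in obs:
        o,d=ray(n,uv); d=d/np.linalg.norm(d); M=np.eye(3)-np.outer(d,d); A+=M;b+=M@o
    return np.linalg.solve(A,b)
def toolR(): 
    s=env.state(); return Rn.from_euler('xyz',s['ee_rot'],degrees=True)
E
python3 - <<'E'
import cv2
t=cv2.imread('pics/top0.png'); s=cv2.imread('pics/side0.png')
cv2.imwrite('pics/tc.png',cv2.resize(t[140:240,325:425],None,fx=6,fy=6,interpolation=cv2.INTER_CUBIC))
cv2.imwrite('pics/tb.png',cv2.resize(t[70:240,135:335],None,fx=4,fy=3.5,interpolation=cv2.INTER_CUBIC))
cv2.imwrite('pics/sb.png',cv2.resize(s[60:220,210:380],None,fx=4,fy=3.7,interpolation=cv2.INTER_CUBIC))
cv2.imwrite('pics/sc.png',cv2.resize(s[200:335,315:475],None,fx=5,fy=4.4,interpolation=cv2.INTER_CUBIC))
E
```

```text
(no output)
```

View pics/tc.png

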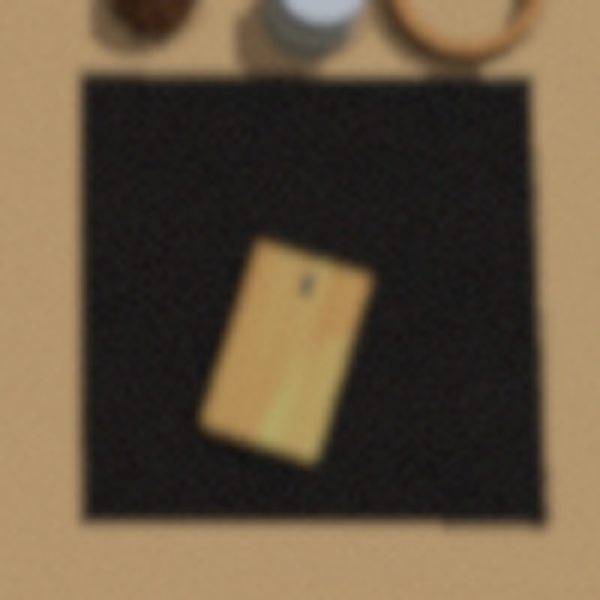

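View pics/tb.png

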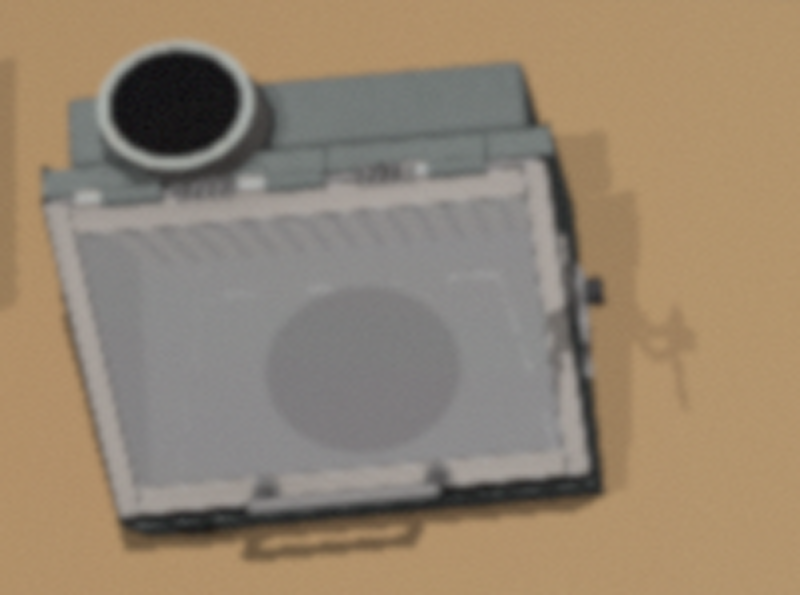

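View pics/sb.png

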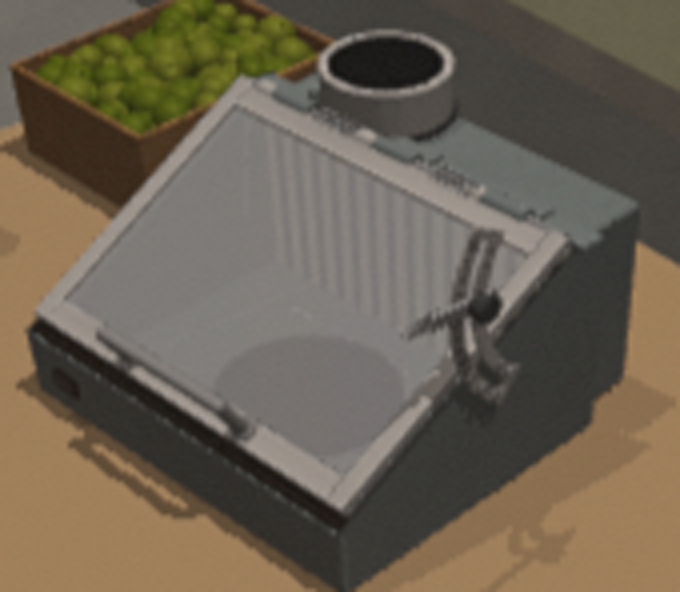

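View pics/sc.png

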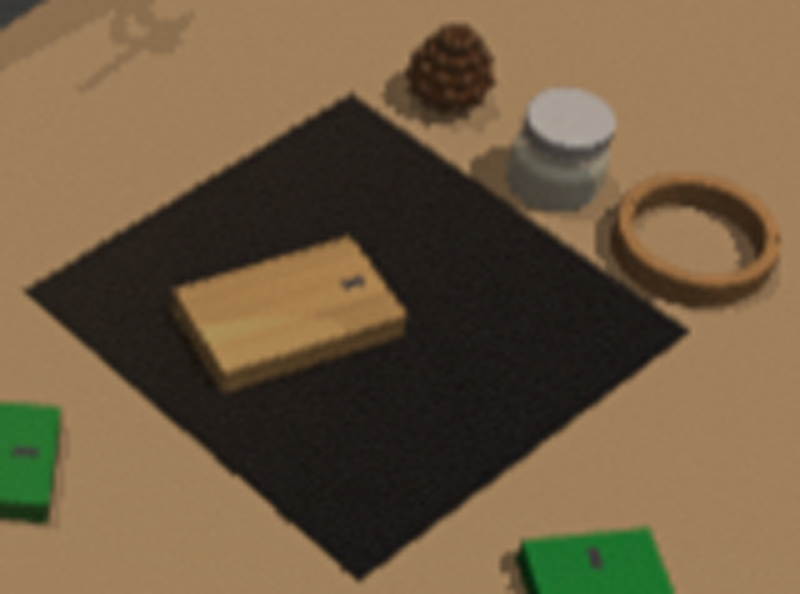

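Tray corners in the top crop are (258,237), (375,272), (317,468) and (198,430), and the slot is at the far end. The wooden piece with the hanger slot on the mat is therefore the tray. In the side crop, the index pointer runs from its nut at (485,305) to its tip at (410,332). Now I'll compute poses.

```bash
cat > m.py <<'E'
from h import *
from scipy.optimize import least_squares
P={n:camera_params(n) for n in('top','side')}
def c(x,y,fx,fy,ox,oy): return np.array([(x+.5)/fx-.5+ox,(y+.5)/fy-.5+oy])
tc=lambda x,y:c(x,y,6,6,325,140); sc=lambda x,y:c(x,y,5,4.4,315,200)
tb=lambda x,y:c(x,y,4,3.5,135,70); sb=lambda x,y:c(x,y,4,3.7,210,60)
for nm,pts,f,n in(('top',[(258,237),(375,272),(317,468),(198,430)],tc,'top'),('side',[(348,236),(405,318),(228,382),(172,290)],sc,'side')):
    X=np.array([onz(n,f(*p),23,P[n]) for p in pts]); print(nm,X,X.mean(0),[np.linalg.norm(X[i]-X[i-1]) for i in range(4)])
for pts,f,n in(([(83,75),(528,78),(545,523),(83,521)],tc,'top'),([(350,92),(690,330),(360,582),(24,290)],sc,'side')):
    X=np.array([onz(n,f(*p),3,P[n]) for p in pts]); print('mat',X,X.mean(0))
e=.5
def lidpt(d,y,h,th=0):
    a=e-th; return np.array([145-d*np.cos(a)-h*np.sin(a),y,205-d*np.sin(a)+h*np.cos(a)])
def W(p,X):
    r=Rn.from_euler('z',p[2]).as_matrix(); return np.array(X)@r.T+[p[0],p[1],0]
obs=[('top',tb(255,507),lidpt(246,60,46)),('top',tb(440,493),lidpt(246,-60,46)),
('side',sb(105,333),lidpt(246,60,46)),('side',sb(245,428),lidpt(246,-60,46)),
('side',sb(345,588),[-90,-175,0]),
('top',tb(600,487),lidpt(258,-170,6)),('top',tb(122,522),lidpt(258,170,6)),
('side',sb(330,508),lidpt(258,-170,6)),('side',sb(35,318),lidpt(258,170,6))]
def res(p): return np.concatenate([proj(n,W(p,X),P[n])[0]-uv for n,uv,X in obs])
s=least_squares(res,[650,200,0],x_scale=[100,100,.1],loss='soft_l1'); p=s.x
print('booth',p,np.degrees(p[2])); print(res(p).reshape(-1,2))
print('handle',W(p,lidpt(246,0,46)))
if __name__=='__main__':
  for uv in [(410,332)]:
    def r2(a): return proj('side',W(p,lidpt(182,-186,0,a[0])),P['side'])[0]-sb(*uv)
    q=least_squares(r2,[.6]); print('index',q.x,q.fun)
E
python3 m.py
```

```text
top [[ 592.65 -193.13   23.  ]
 [ 575.06 -253.22   23.  ]
 [ 473.   -222.     23.  ]
 [ 491.61 -161.75   23.  ]] [ 533.08 -207.52   23.  ] [np.float64(105.8053316436832), np.float64(62.6120731171356), np.float64(106.72785149695109), np.float64(63.060036420456576)]
side [[ 589.14 -193.56   23.  ]
 [ 569.58 -252.56   23.  ]
 [ 473.18 -227.17   23.  ]
 [ 493.66 -164.16   23.  ]] [ 531.39 -209.36   23.  ] [np.float64(99.90491844392577), np.float64(62.16191877588735), np.float64(99.6826992505259), np.float64(66.25324479740479)]
mat [[ 684.06 -103.37    3.  ]
 [ 686.   -339.65    3.  ]
 [ 449.02 -341.41    3.  ]
 [ 446.77 -104.49    3.  ]] [ 566.46 -222.23    3.  ]
mat [[ 685.04 -103.06    3.  ]
 [ 686.37 -342.47    3.  ]
 [ 446.43 -345.1     3.  ]
 [ 445.72 -105.26    3.  ]] [ 565.89 -223.97    3.  ]
booth [558.41 237.91   0.12] 6.611203307997616
[[ 2.02  0.34]
 [-1.24  0.04]
 [ 0.04  1.26]
 [-7.42 -5.14]
 [-0.31  3.92]
 [-1.17 -2.82]
 [ 0.61 -1.05]
 [ 2.21  1.95]
 [-0.81 -1.28]]
handle [466.09 227.21 127.43]
index [0.67] [-1.59 -0.19]
```

```bash
python3 - <<'E'
from h import *
s=env.state(); R=toolR().as_matrix(); p=s['ee_pos']
P=camera_params('wrist'); C=-P['R'].T@P['t']
print('cam in tool',R.T@(C-p), 'cam z in tool',R.T@P['R'][2])
print('tool axes',R.T)
d=np.array([470,-190,200])-p; print(R.T@d, R.T@d/14)
E
```

```text
cam in tool [  75.73   -0.6  -198.53] cam z in tool [-0.27  0.    0.96]
tool axes [[-0.97  0.25  0.  ]
 [ 0.25  0.97 -0.  ]
 [-0.   -0.   -1.  ]]
[-502.84 -639.03  -12.82] [-35.92 -45.65  -0.92]
```

```bash
python3 -m creep '{"offset":[[-0.036,-0.046,-0.001],[-0.036,-0.046,-0.001],[-0.036,-0.046,-0.001],[-0.036,-0.046,-0.001],[-0.036,-0.046,-0.001]],"rotation":[[0,0,0],[0,0,0],[0,0,0],[0,0,0],[0,0,0]]}' 0 40
python3 -m creep '{"offset":[[-0.036,-0.046,-0.001],[-0.036,-0.046,-0.001],[-0.036,-0.046,-0.001],[-0.036,-0.046,-0.001],[-0.036,-0.046,-0.001]],"rotation":[[0,0,0],[0,0,0],[0,0,0],[0,0,0],[0,0,0]]}'
python3 -m creep '{"offset":[[-0.036,-0.046,-0.001],[-0.036,-0.046,-0.001],[-0.036,-0.046,-0.001],[-0.036,-0.046,-0.001],[0,0,0]],"rotation":[[0,0,0],[0,0,0],[0,0,0],[0,0,0],[0,0,0]]}'
python3 -c "
from h import *
s=env.state();print(s['qpos'],s['ee_pos'],s['ee_rot'],s['time_s'])"
```

```text
time_s: 0.78
ee_pos: [262.1, 286.2, 191.9]
ee_rot: [180.0, 0.0, 165.3]
force: [1.1, 0.1, -0.4]
gripper_width: 91.3
time_s: 1.4
ee_pos: [377.8, 17.9, 197.1]
ee_rot: [180.0, 0.0, 165.3]
force: [0.4, 0.8, 0.4]
gripper_width: 91.1
time_s: 2.02
ee_pos: [470.9, -197.9, 200.1]
ee_rot: [-180.0, -0.0, 165.0]
force: [-0.8, 0.5, 0.3]
gripper_width: 91.4
[-24.06  12.03  96.49  -0.03  71.49 -99.1 ] [ 470.95 -197.91  200.09] [-179.97   -0.01  165.04] 2.025
```

```bash
R0='[0,0,0]'; python3 -m creep '{"offset":[[0,0,0],[0,0,0],[0,0,0],[0,0,0],[0,0,0]],"rotation":[[0,0,10.6],[0,0,10.6],[0,0,10.6],[0,0,10.6],[0,0,10.6]]}'
python3 -m creep '{"offset":[[0,0,0],[0,0,0],[0,0,0],[0,0,0],[0,0,0]],"rotation":[[0,0,10.6],[0,0,10.6],[0,0,10.6],[0,0,10.6],[0,0,10.6]]}'
python3 -m creep '{"offset":[[0,0,0],[0,0,0],[0,0,0],[0,0,0],[0,0,0]],"rotation":[[0,0,10.6],[0,0,10.6],[0,0,10.6],[0,0,10.6],[0,0,10.6]]}'
python3 -m creep '{"offset":[[0,0,0],[0,0,0],[0,0,0]],"rotation":[[0,0,10.6],[0,0,10.6],[0,0,2]]}'
python3 - <<'E'
from h import *
s=env.state();print(s['qpos'],s['ee_pos'],s['ee_rot'],s['time_s'])
cv2.imwrite('pics/w1.png',grab_frame('wrist')[:,:,::-1])
E
```

```text
time_s: 2.65
ee_pos: [469.2, -193.4, 200.8]
ee_rot: [-180.0, -0.1, 112.0]
force: [-0.4, -0.1, 0.8]
gripper_width: 91.0
time_s: 3.28
ee_pos: [469.2, -193.4, 200.8]
ee_rot: [-179.9, -0.0, 59.0]
force: [0.4, -0.0, 0.5]
gripper_width: 91.3
time_s: 3.9
ee_pos: [469.2, -193.4, 200.7]
ee_rot: [-179.9, 0.0, 6.0]
force: [-0.3, 0.6, -0.8]
gripper_width: 91.4
time_s: 4.28
ee_pos: [469.4, -193.6, 200.8]
ee_rot: [-180.0, 0.0, -16.8]
force: [0.3, 0.8, -0.1]
gripper_width: 91.1
[-23.73  11.75  96.76   0.02  71.55  83.11] [ 469.37 -193.62  200.82] [-179.97    0.05  -16.85] 4.275
```

View pics/w1.png

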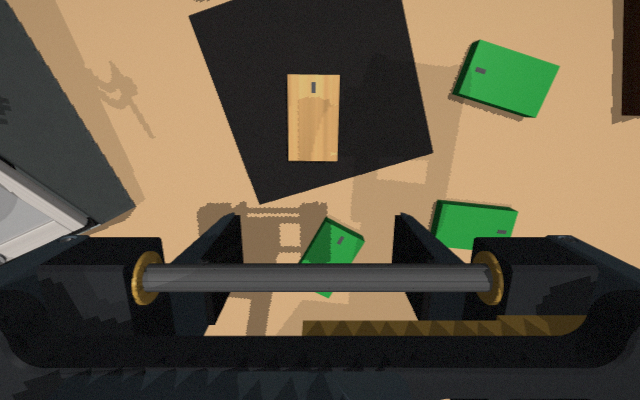

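The wrist view shows the tray with corners at (288,74), (340,75), (338,161) and (288,161), almost aligned with the tool. I'll compute its pose.

```bash
python3 - <<'E'
from h import *
im=cv2.imread('pics/w1.png'); hsv=cv2.cvtColor(im,cv2.COLOR_BGR2HSV)
m=(im.max(2)>75).astype(np.uint8); m[:, :275]=0; m[:,355:]=0; m[:60]=0; m[172:]=0
k=cv2.findContours(m,0,1)[0]; c=max(k,key=cv2.contourArea); r=cv2.minAreaRect(c); b=cv2.boxPoints(r); print(r,b)
X=np.array([onz('wrist',q,23) for q in b]); print(X,X.mean(0),[np.linalg.norm(X[i]-X[i-1]) for i in range(4)])
for i in range(4):
    d=X[i]-X[i-1]; print(np.degrees(np.arctan2(d[1],d[0])))
q=np.radians(env.state()['qpos']);print(env.state()['ee_pos'])
E
```

```text
((313.0, 117.5), (87.0, 52.0), 90.0) [[287.  74.]
 [339.  74.]
 [339. 161.]
 [287. 161.]]
[[ 589.67 -194.37   23.  ]
 [ 572.24 -251.64   23.  ]
 [ 475.12 -224.13   23.  ]
 [ 493.89 -162.41   23.  ]] [ 532.73 -208.14   23.  ] [np.float64(100.97157822373589), np.float64(59.86796836384609), np.float64(100.94055126207941), np.float64(64.51365345472793)]
-18.452981966057703
-106.92903586706194
164.18377773972122
73.08370957432645
[ 469.48 -193.82  200.85]
```

```bash
python3 -m creep '{"offset":[[0.03,0,0],[0.025,0,0],[0,0,0],[0,0,0],[0,0,0]],"rotation":[[0,0,0],[0,0,0],[0,9.3,0],[0,9.3,0],[0,9.3,0]]}'
python3 -m creep '{"offset":[[0,0,0],[0,0,0],[0,0,0],[0,0,0]],"rotation":[[0,9.3,0],[0,9.3,0],[0,9.3,0],[0,9.2,0]]}'
python3 - <<'E'
from h import *
s=env.state();p=s['ee_pos'];R=toolR().as_matrix();print(s['qpos'],p,s['ee_rot'],s['time_s']);print(R.T)
g=np.array([524.8,-206,19]);
for z in (60,19): g[2]=z; print(R.T@(g-p))
E
```

```text
time_s: 4.95
ee_pos: [522.6, -210.4, 201.5]
ee_rot: [179.9, -28.2, -16.7]
force: [0.3, 1.0, -0.5]
gripper_width: 91.1
time_s: 5.45
ee_pos: [538.8, -174.9, 202.4]
ee_rot: [-174.2, -45.9, -16.2]
force: [0.3, 0.5, -0.6]
gripper_width: 91.2
[-28.31   0.04 128.31  63.61  16.09  18.63] [ 538.84 -174.95  202.38] [-174.24  -45.87  -16.18] 5.45
[[ 0.67 -0.19  0.72]
 [-0.21 -0.98 -0.07]
 [ 0.71 -0.1  -0.69]]
[-105.56   43.16   91.8 ]
[-134.99   46.03  120.2 ]
```

```bash
cat > kin.py <<'E'
from h import *
from scipy.optimize import least_squares
rz=lambda a:Rn.from_euler('z',a,degrees=True).as_matrix(); ry=lambda a:Rn.from_euler('y',a,degrees=True).as_matrix()
def fk(q,k):
    a1,d1,L2,L3,a3,L=k
    A=rz(q[0]); p=A@[a1,0,d1]; A=A@ry(q[1]); p=p+A@[0,0,L2]; A=A@ry(q[2]); p=p+A@[a3,0,L3]
    A=A@rz(q[3])@ry(q[4])@rz(q[5]); return p+A@[0,0,L], A
D=[([74.13997,18.351,89.705,0.002,72.042,-1.1465],[145.888,555.633,186.134]),
([-24.06,12.03,96.49,-.03,71.49,-99.1],[470.95,-197.91,200.09]),
([-23.73,11.75,96.76,.02,71.55,83.11],[469.37,-193.62,200.82]),
([-28.31,.04,128.31,63.61,16.09,18.63],[538.84,-174.95,202.38])]
if __name__=='__main__':
    s=env.state(); D.append((s['qpos'],s['ee_pos']))
    f=lambda k:np.concatenate([fk(q,k)[0]-p for q,p in D])
    for x0 in([0,400,400,400,0,250],[50,300,450,400,0,200],[0,180,600,570,0,250]):
        s=least_squares(f,x0); print(s.x,s.fun)
    A=fk(D[-1][0],s.x)[1]; print(A, toolR().as_matrix()); print(np.linalg.svd(s.jac)[1])
E
python3 kin.py
```

```text
[-54.97 276.04 587.25 497.09  88.27 408.89] [ 11.09  -3.03   0.41  -4.74 -10.47  -0.18  -4.69 -10.5   -0.24  -0.
  -0.    -0.    -0.01  -0.03   0.01]
[-54.97 276.04 587.25 497.09  88.27 408.89] [ 11.09  -3.03   0.41  -4.74 -10.47  -0.18  -4.69 -10.5   -0.24  -0.
  -0.    -0.    -0.01  -0.03   0.01]
[-54.97 276.04 587.25 497.09  88.27 408.89] [ 11.09  -3.03   0.41  -4.74 -10.47  -0.18  -4.69 -10.5   -0.24  -0.
  -0.    -0.    -0.01  -0.03   0.01]
[[ 0.21  0.67  0.71]
 [ 0.98 -0.19 -0.1 ]
 [ 0.07  0.72 -0.69]] [[ 0.67 -0.21  0.71]
 [-0.19 -0.98 -0.1 ]
 [ 0.72 -0.07 -0.69]]
[4.32 3.22 0.91 0.35 0.13 0.04]
```

```bash
python3 - <<'E'
import re
t=open('kin.py').read()
t=t.replace("a1,d1,L2,L3,a3,L=k","a1,d1,L2,L3,a3,L,b=k").replace("A@[a1,0,d1]","A@[a1,b,d1]").replace("return p+A@[0,0,L], A","A=A@rz(90); return p+A@[0,0,L], A")
t=t.replace("[0,400,400,400,0,250],[50,300,450,400,0,200],[0,180,600,570,0,250]","[0,400,400,400,0,250,10],[0,180,600,570,0,250,10]")
open('kin.py','w').write(t)
E
python3 kin.py
```

```text
[  0.08 140.79 591.51 417.08  25.4  362.63  11.5 ] [ 0.01  0.01  0.03  0.01  0.03  0.02 -0.01 -0.02 -0.05  0.    0.01 -0.01
 -0.   -0.01  0.01]
[  0.08 140.79 591.51 417.08  25.4  362.63  11.5 ] [ 0.01  0.01  0.03  0.01  0.03  0.02 -0.01 -0.02 -0.05  0.    0.01 -0.01
 -0.   -0.01  0.01]
[[ 0.67 -0.21  0.71]
 [-0.19 -0.98 -0.1 ]
 [ 0.72 -0.07 -0.69]] [[ 0.67 -0.21  0.71]
 [-0.19 -0.98 -0.1 ]
 [ 0.72 -0.07 -0.69]]
[4.32 3.22 2.24 0.89 0.35 0.11 0.04]
```

```bash
cat >> kin.py <<'E'
K=[0.08,140.79,591.51,417.08,25.4,362.63,11.5]
lo=np.array([-177.97,-48.28,12.27,-77.06,2.81,-146.56]);hi=np.array([177.97,115.42,149.76,257.06,150.46,146.56])
def ik(p,R,q0):
    def f(q):
        x,A=fk(q,K); return np.concatenate([(x-p)/5,np.degrees(Rn.from_matrix(R.T@A).as_rotvec())])
    s=least_squares(f,np.clip(q0,lo+.1,hi-.1),bounds=(lo,hi),x_scale=10.); return s.x,np.abs(s.fun).max()
def Rt(yaw,a,roll=0): # tool dir yaw, a deg below horizontal, camera(x) up at roll 0
    z=np.array([np.cos(np.radians(yaw))*np.cos(np.radians(a)),np.sin(np.radians(yaw))*np.cos(np.radians(a)),-np.sin(np.radians(a))])
    y=np.cross(z,[0,0,1]);y/=np.linalg.norm(y); x=np.cross(y,z)
    return np.stack([x,y,z],1)@rz(roll)
E
python3 - <<'E'
from kin import *
for a in(20,25,30,35,40,50):
  for roll in(0,):
    for q0 in([-20,-10,120,0,40,80],[-20,-30,140,180,30,-97]):
      z=4.5+16*np.cos(np.radians(a)); q,e=ik(np.array([524.8,-206,z]),Rt(-17,a,roll),q0); print(a,roll,q,round(e,2))
E
```

```text
20 0 [-34.41  40.88 149.76 160.45  74.29 -92.56] 6.96
20 0 [-34.41  40.88 149.76 160.45  74.29 -92.56] 6.96
25 0 [-31.64  36.26 149.76 164.31  65.98 -91.  ] 4.84
25 0 [-31.64  36.26 149.76 164.31  65.98 -91.  ] 4.84
30 0 [-29.97  33.32 149.76 166.6   60.03 -90.39] 2.96
30 0 [-29.97  33.32 149.76 166.6   60.03 -90.39] 2.96
35 0 [-28.83  31.2  149.76 168.15  55.27 -90.15] 0.68
35 0 [-28.83  31.2  149.76 168.15  55.27 -90.15] 0.68
40 0 [-28.    27.11 146.97 167.89  44.19 -88.38] 0.0
40 0 [-28.    27.11 146.97 167.89  44.19 -88.38] 0.0
50 0 [-26.53  21.01 138.88 162.23  20.4  -80.61] 0.0
50 0 [-26.53  21.01 138.88 162.23  20.4  -80.61] 0.0
```

```bash
python3 - <<'E'
from kin import *
q=env.state()['qpos']
R=toolR().as_matrix(); p=env.state()['ee_pos']
g=np.array([524.8,-206,120]); G=Rt(-17,40)
rv=np.degrees(Rn.from_matrix(R.T@G).as_rotvec()); print('rot',rv,'off',R.T@(g-p))
for z in(200,120,80,50,30,17):
    q,e=ik(np.array([524.8,-206,z]),G,q); print(z,q,round(e,2))
E
```

```text
rot [-6.37  4.15  0.34] off [-62.49  38.97  50.23]
200 [-28.    -0.42 132.67 101.46   8.58 -18.71] 0.0
120 [-28.     9.32 139.92 155.27  20.45 -73.78] 0.0
80 [-28.    15.55 143.02 162.55  29.19 -81.78] 0.0
50 [-28.    20.8  145.06 165.67  36.2  -85.47] 0.0
30 [-28.    24.54 146.26 167.12  40.99 -87.33] 0.0
17 [-28.    27.06 146.96 167.88  44.14 -88.36] 0.0
```

```bash
python3 -m creep '{"offset":[[-0.012,0.008,0.010],[-0.012,0.008,0.010],[-0.012,0.008,0.010],[-0.012,0.008,0.010],[-0.012,0.008,0.010]],"rotation":[[-1.2,0.8,0],[-1.2,0.8,0],[-1.2,0.8,0],[-1.2,0.8,0],[-1.2,0.8,0]]}'
cat > st.py <<'E'
import sys
from kin import *
a=[float(x) for x in sys.argv[1:]]
s=env.state();p=s['ee_pos'];R=toolR().as_matrix();print('q',s['qpos'],'p',p,'rpy',s['ee_rot'],'t',s['time_s'],'F',s['force'],'w',s['gripper_width']);print('axes',R.T)
if a:
    G=Rt(a[3],a[4],a[5]); print('off',R.T@(np.array(a[:3])-p),'rot',np.degrees(Rn.from_matrix(R.T@G).as_rotvec()))
E
python3 st.py 524.8 -206 80 -17 40 0
```

```text
time_s: 6.08
ee_pos: [530.9, -201.3, 136.4]
ee_rot: [-178.6, -49.4, -16.5]
force: [-0.1, 0.6, -0.4]
gripper_width: 91.1
q [-28.72   7.27 137.43 140.58  16.92 -59.87] p [ 530.88 -201.32  136.41] rpy [-178.57  -49.38  -16.51] t 6.075 F [-0.05  0.57 -0.4 ] w 91.13839131171298
axes [[ 0.62 -0.19  0.76]
 [-0.27 -0.96 -0.02]
 [ 0.73 -0.19 -0.65]]
off [-45.75   7.04  33.14] rot [-1.8   0.63  0.31]
```

```bash
python3 -m creep '{"offset":[[-0.010,0.002,0.007],[-0.010,0.002,0.007],[-0.010,0.002,0.007],[-0.010,0.001,0.007],[-0.006,0,0.005]],"rotation":[[-0.6,0.2,0.1],[-0.6,0.2,0.1],[-0.6,0.2,0.1],[0,0,0],[0,0,0]]}'
python3 st.py 524.8 -206 18 -17 40 0; python3 - <<'E'
from h import *
cv2.imwrite('pics/s2.png',grab_frame('side')[:,:,::-1][150:350,280:520].repeat(3,0).repeat(3,1))
E
```

```text
time_s: 6.7
ee_pos: [524.5, -205.8, 79.3]
ee_rot: [-179.8, -49.9, -17.1]
force: [0.0, -0.2, -0.7]
gripper_width: 91.2
q [-28.06  15.55 143.01 162.26  29.04 -81.49] p [ 524.46 -205.78   79.25] rpy [-179.85  -49.85  -17.1 ] t 6.7 F [ 0.04 -0.24 -0.72] w 91.22303708504654
axes [[ 0.62 -0.19  0.76]
 [-0.29 -0.96 -0.  ]
 [ 0.73 -0.22 -0.64]]
off [-46.57   0.22  39.79] rot [-0.07  0.15 -0.07]
```

View pics/s2.png

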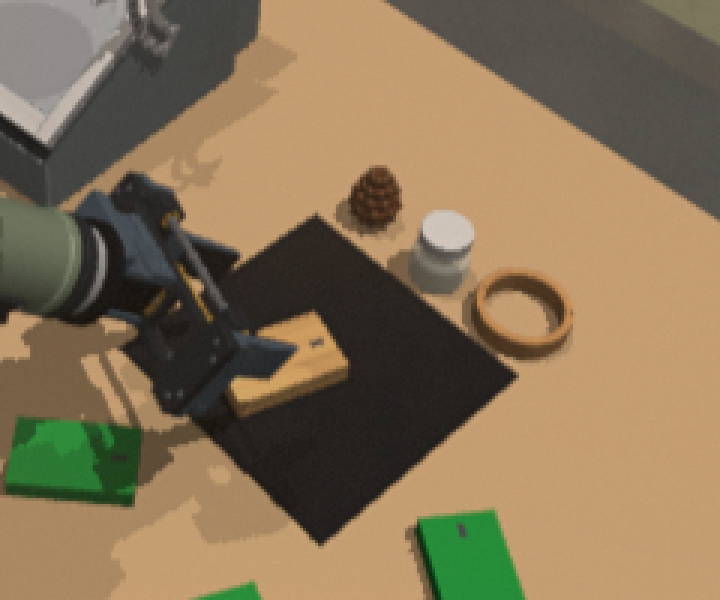

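The tool is above the tray with the fingers on either side of it. Descending.

```bash
python3 -m creep '{"offset":[[-0.011,0,0.009],[-0.011,0,0.009],[-0.011,0,0.009],[-0.006,0,0.0055],[0,0,0]],"rotation":[[0,0,0],[0,0,0],[0,0,0],[0,0,0],[0,0,0]]}'
python3 st.py 524.8 -206 18 -17 40 0
```

```text
time_s: 7.38
ee_pos: [524.5, -205.8, 28.6]
ee_rot: [-179.7, -49.8, -17.2]
force: [0.7, -0.2, -0.2]
gripper_width: 91.2
q [-28.07  24.65 146.27 166.96  40.96 -87.12] p [ 524.51 -205.83   28.57] rpy [-179.75  -49.84  -17.23] t 7.375 F [ 0.67 -0.23 -0.23] w 91.17167723599785
axes [[ 0.62 -0.19  0.76]
 [-0.29 -0.96 -0.  ]
 [ 0.73 -0.22 -0.64]]
off [-7.87  0.11  7.07] rot [-0.07  0.16 -0.15]
```

```bash
python3 -m creep '{"offset":[[-0.004,0,0.0035],[-0.004,0,0.003],[0,0,0]],"rotation":[[0,0,0],[0,0,0],[0,0,0]]}'
python3 st.py 524.8 -206 18 -17 40 0
```

```text
time_s: 7.75
ee_pos: [524.1, -205.8, 18.3]
ee_rot: [-179.7, -49.8, -17.3]
force: [0.3, 0.2, -0.1]
gripper_width: 91.2
q [-28.08  26.63 146.88 167.59  43.5  -87.96] p [ 524.12 -205.77   18.27] rpy [-179.74  -49.85  -17.26] t 7.75 F [ 0.35  0.16 -0.06] w 91.20791012117756
axes [[ 0.62 -0.19  0.76]
 [-0.29 -0.96 -0.  ]
 [ 0.73 -0.22 -0.64]]
off [0.25 0.02 0.72] rot [-0.06  0.15 -0.17]
```

```bash
python3 -m creep '{"offset":[[0,0,0],[0,0,0],[0,0,0],[0,0,0],[0,0,0]],"rotation":[[0,0,0],[0,0,0],[0,0,0],[0,0,0],[0,0,0]]}' 1 40
python3 -m creep '{"offset":[[0,0,0],[0.008,0,-0.006],[0.008,0,-0.006],[0.008,0,-0.006],[0.008,0,-0.006]],"rotation":[[0,0,0],[0,0,0],[0,0,0],[0,0,0],[0,0,0]]}'
python3 st.py; python3 - <<'E'
from h import *
cv2.imwrite('pics/s3.png',grab_frame('side')[:,:,::-1][150:350,280:520].repeat(3,0).repeat(3,1))
cv2.imwrite('pics/w3.png',grab_frame('wrist')[:,:,::-1])
E
```

```text
time_s: 8.38
ee_pos: [524.4, -205.9, 18.9]
ee_rot: [-179.8, -49.9, -17.3]
force: [-0.3, 0.7, 0.8]
gripper_width: 44.0
time_s: 9.0
ee_pos: [526.2, -206.5, 58.7]
ee_rot: [-179.8, -49.8, -17.2]
force: [0.7, 0.1, 0.6]
gripper_width: 0.5
q [-28.01  19.16 144.2  164.61  33.64 -84.09] p [ 526.18 -206.48   58.72] rpy [-179.75  -49.85  -17.25] t 9.0 F [0.75 0.12 0.63] w 0.5193086234223406
axes [[ 0.62 -0.19  0.76]
 [-0.29 -0.96 -0.  ]
 [ 0.73 -0.22 -0.64]]
```

View pics/s3.png

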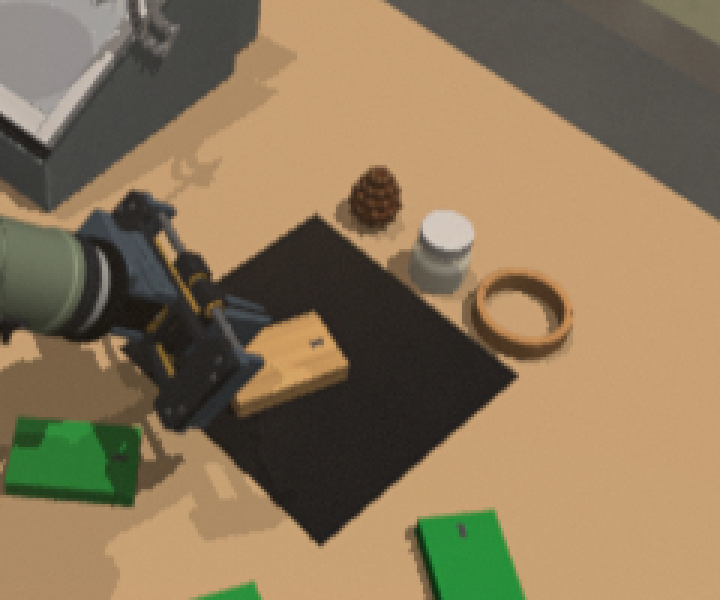

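View pics/w3.png

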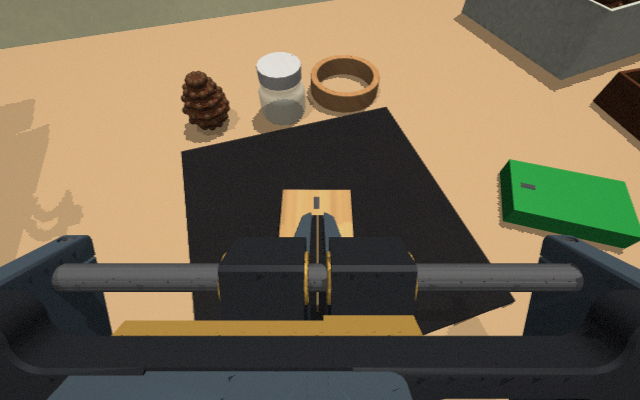

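The gripper shut to 0.5 mm above the tray and missed it. The tray still lies flat where it was. I'll check where the fingertip really is against the TCP projection.

```bash
python3 - <<'E'
from h import *
s=env.state();p=s['ee_pos'];R=toolR().as_matrix()
print('side',(proj('side',p)-[280,150])*3, 'wrist',proj('wrist',p))
print('tip corners wrist',proj('wrist',[p+R@[x,0,z] for x,z in((16,0),(-16,0),(0,-18.8))]))
print('tray',proj('wrist',[[589.67,-194.4,23],[572.2,-251.6,23]]),(proj('side',[[589.67,-194.4,23],[572.2,-251.6,23]])-[280,150])*3)
im=grab_frame('top')[:,:,::-1][130:240,320:430]; cv2.imwrite('pics/t3.png',cv2.resize(im,None,fx=5.4,fy=5.4,interpolation=2))
print((proj('top',p)-[320,130])*5.4)
w=cv2.imread('pics/w3.png')[150:260,240:400]; cv2.imwrite('pics/w3c.png',cv2.resize(w,None,fx=5,fy=5,interpolation=2))
E
```

```text
side [[274.53 331.11]] wrist [[316.21 224.55]]
tip corners wrist [[316.17 202.43]
 [316.26 245.78]
 [316.14 235.38]]
tray [[282.65 189.03]
 [349.46 188.78]] [[313.73 310.03]
 [348.15 363.23]]
[[290.4  366.58]]
```

View pics/t3.png

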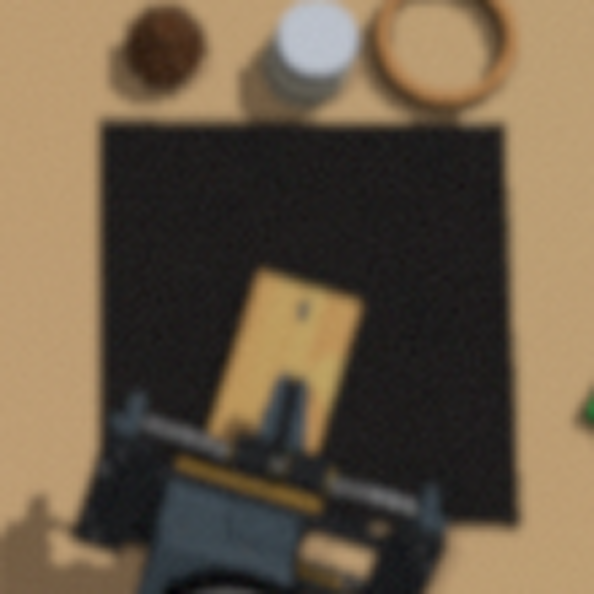

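View pics/w3c.png

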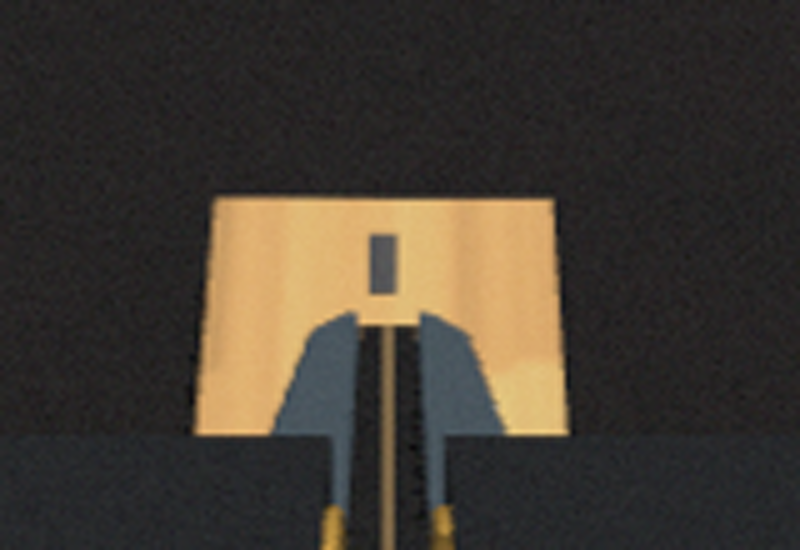

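```bash
python3 - <<'E'
from h import *
s=env.state();p=s['ee_pos'];R=toolR().as_matrix()
im=grab_frame('side')[:,:,::-1][225:290,320:410]; im=cv2.resize(im,None,fx=8,fy=8,interpolation=2)
for x,z,c in((16,0,(0,0,255)),(-16,0,(0,255,0)),(0,0,(255,0,255)),(16,-37,(255,255,0)),(-16,-37,(255,255,255))):
    u=(proj('side',p+R@[x,0,z])[0]-[320,225]+.5)*8; cv2.circle(im,tuple(int(v) for v in u),4,c,-1)
cv2.imwrite('pics/s4.png',im); print(s['time_s'],s['gripper_width'])
E
```

```text
9.15 0.6503494560474551
```

View pics/s4.png

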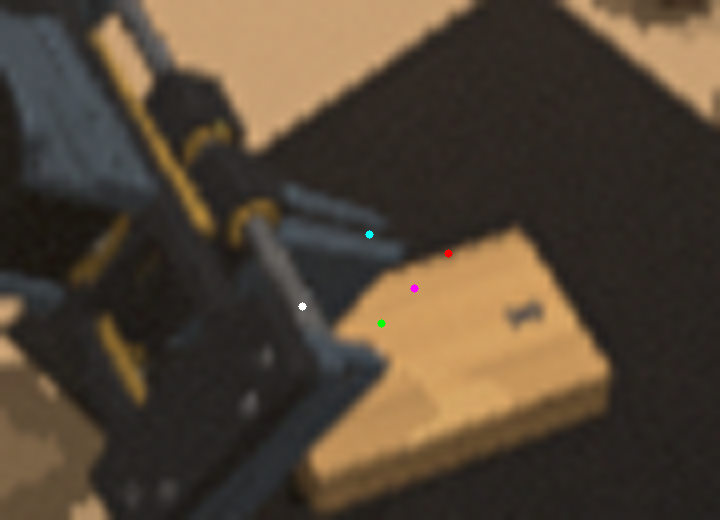

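```bash
python3 - <<'E'
from h import *
s=env.state();p=s['ee_pos'];R=toolR().as_matrix()
for y in (-45.5,45.5):
  for x,z in ((16,0),(16,-18),(-16,0),(-16,-18)): print(x,y,z,proj('wrist',p+R@[x,y,z]))
w=cv2.imread('pics/w1.png')[190:345,180:290]; cv2.imwrite('pics/w1c.png',cv2.resize(w,None,fx=5,fy=3.8,interpolation=2))
E
```

```text
16 -45.5 0 [[249.03 202.53]]
16 -45.5 -18 [[242.82 211.08]]
-16 -45.5 0 [[251.81 245.87]]
-16 -45.5 -18 [[246.12 257.85]]
16 45.5 0 [[383.36 202.36]]
16 45.5 -18 [[389.43 210.9 ]]
-16 45.5 0 [[380.76 245.7 ]]
-16 45.5 -18 [[386.34 257.66]]
```

View pics/w1c.png

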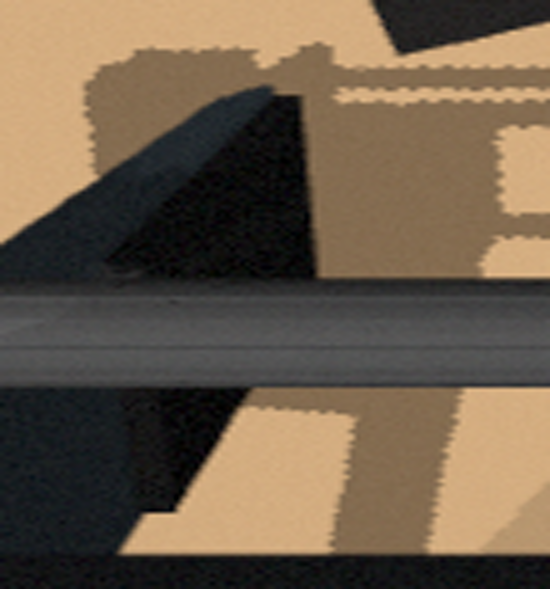

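The pictures (fingertips at wrist row 212, side crop (405,250) to (330,325)) and the missed grip agree. The finger ends sit about 20 mm behind the reported TCP, so I'll go lower. First I'll open, move 12 mm forward and descend with force checks.

```bash
python3 -m creep '{"offset":[[0,0,0],[0,0,0],[0,0,0],[0.004,0,0.005],[0.004,0,0.005]],"rotation":[[0,0,0],[0,0,0],[0,0,0],[0,0,0],[0,0,0]]}' 0 40
python3 -m creep '{"offset":[[0,0,0],[0,0,0],[0,0,0],[0,0,0],[0,0,0]],"rotation":[[0,0,0],[0,0,0],[0,0,0],[0,0,0],[0,0,0]]}'
python3 st.py 535.4 -209.2 20 -17.2 40 0
python3 st.py 535.4 -209.2 7 -17.2 40 0 | tail -1
```

```text
time_s: 9.82
ee_pos: [539.3, -210.6, 58.4]
ee_rot: [-179.7, -49.9, -17.3]
force: [0.8, 0.1, -0.2]
gripper_width: 47.7
time_s: 10.45
ee_pos: [538.6, -210.3, 58.3]
ee_rot: [-179.8, -49.9, -17.3]
force: [0.2, 1.1, -0.6]
gripper_width: 91.2
q [-27.55  19.8  142.64 164.89  32.74 -83.89] p [ 538.59 -210.32   58.27] rpy [-179.75  -49.88  -17.25] t 10.45 F [ 0.17  1.11 -0.62] w 91.16001493761495
axes [[ 0.62 -0.19  0.76]
 [-0.29 -0.96 -0.  ]
 [ 0.73 -0.22 -0.64]]
off [-31.45  -0.03  22.08] rot [-0.21  0.12 -0.03]
off [-41.39   0.01  30.46] rot [-0.21  0.12 -0.03]
```

```bash
python3 -m creep '{"offset":[[-0.010,0,0.0075],[-0.010,0,0.0075],[-0.010,0,0.0075],[-0.005,0,0.0035],[0,0,0]],"rotation":[[0,0,0],[0,0,0],[0,0,0],[0,0,0],[0,0,0]]}'
python3 st.py 535.4 -209.2 7 -17.2 40 0
```

```text
time_s: 11.08
ee_pos: [536.0, -209.4, 14.3]
ee_rot: [-179.7, -49.8, -17.3]
force: [-0.6, 0.2, 0.9]
gripper_width: 91.2
q [-27.62  27.52 145.42 167.97  42.91 -87.85] p [ 536.   -209.43   14.32] rpy [-179.73  -49.84  -17.28] t 11.075 F [-0.64  0.21  0.91] w 91.16713920816609
axes [[ 0.62 -0.19  0.76]
 [-0.29 -0.96 -0.  ]
 [ 0.73 -0.22 -0.64]]
off [-6.01 -0.02  4.23] rot [-0.21  0.16 -0.05]
```

```bash
python3 -m creep '{"offset":[[-0.003,0,0.002],[-0.003,0,0.002],[0,0,0]],"rotation":[[0,0,0],[0,0,0],[0,0,0]]}'
python3 - <<'E'
from h import *
s=env.state();p=s['ee_pos'];R=toolR().as_matrix();print(p)
im=grab_frame('side')[:,:,::-1][225:305,320:420]; im=cv2.resize(im,None,fx=7,fy=7,interpolation=2)
cv2.imwrite('pics/s5.png',im)
E
```

```text
time_s: 11.45
ee_pos: [535.3, -209.2, 7.4]
ee_rot: [-179.7, -49.9, -17.3]
force: [0.3, 0.3, -0.2]
gripper_width: 91.3
[ 535.3  -209.18    7.43]
```

View pics/s5.png

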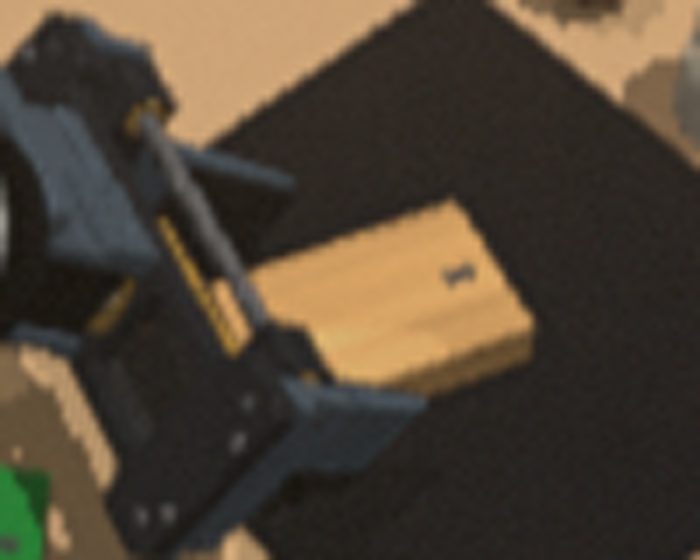

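The near finger now lies beside the tray's side face, close to the mat. Closing.

```bash
python3 -m creep '{"offset":[[-0.0015,0,0.001],[0,0,0],[0,0,0],[0,0,0],[0,0,0]],"rotation":[[0,0,0],[0,0,0],[0,0,0],[0,0,0],[0,0,0]]}' 1 40
python3 -m creep '{"offset":[[0,0,0],[0,0,0],[0,0,0],[0,0,0]],"rotation":[[0,0,0],[0,0,0],[0,0,0],[0,0,0]]}'
```

```text
time_s: 12.12
ee_pos: [535.2, -209.2, 5.9]
ee_rot: [-179.8, -49.9, -17.3]
force: [-0.5, -1.3, -0.1]
gripper_width: 59.1
time_s: 12.62
ee_pos: [535.2, -209.1, 5.9]
ee_rot: [-179.8, -49.9, -17.2]
force: [0.6, 0.8, 0.1]
gripper_width: 59.3
```

Width 59.3 mm means the tray is held. Now I'll plan the lift, roll and placing with the fitted kinematics.

```bash
python3 - <<'E'
from kin import *
s=env.state();q=s['qpos']; R=toolR().as_matrix(); p=s['ee_pos']
# tray in tool frame
T0=Rn.from_euler('z',-17.1,degrees=True).as_matrix(); c0=np.array([532.6,-208.3,13.])
Rtt=R.T@T0; ct=R.T@(c0-p); print('tray c in tool',ct)
for nm,pp,y,a,r in(('lift',[535,-209,60],-17.2,40,0),('lift',[535,-209,110],-17.2,40,0),('out',[560,-217,130],-17.2,30,0),('out',[580,-220,140],-17.2,25,0),('roll',[580,-220,140],-17.2,25,90),('rolled',[580,-220,140],-17.2,25,180),('low',[600,-225,90],-17.2,20,180),('low',[600,-225,60],-17.2,20,180)):
    G=Rt(y,a,r); q,e=ik(np.array(pp,float),G,q); c=np.array(pp)+G@ct; A=G@Rtt
    cor=[c+A@[sx*50,sy*30,sz*10] for sx in(-1,1) for sy in(-1,1) for sz in(-1,1)]
    print(nm,pp,q,round(e,2),'tray c',c,'zang',np.degrees(np.arccos(A[2,2])),'minz',min(k[2] for k in cor),'x',min(k[0] for k in cor),max(k[0] for k in cor))
E
```

```text
tray c in tool [ 3.69 -0.03 -6.71]
lift [535, -209, 60] [-27.41  19.44 143.11 165.54  32.93 -84.39] 0.0 tray c [ 532.37 -208.15   67.14] zang 0.19272238110161538 minz 56.95923116851709 x 475.71022096719787 589.0201729166648
lift [535, -209, 110] [-27.41  11.52 139.55 158.73  21.98 -76.76] 0.0 tray c [ 532.37 -208.15  117.14] zang 0.19272238110161538 minz 106.95923116851709 x 475.71022096719787 589.0201729166648
out [560, -217, 130] [-27.81  15.88 143.09 165.47  39.45 -84.03] 0.0 tray c [ 556.22 -215.8   136.55] zang 10.107366238459704 minz 117.84948033538159 x 498.6354818530751 613.8077682370462
out [580, -220, 140] [-27.03  19.2  143.72 168.03  48.22 -86.15] 0.0 tray c [ 575.69 -218.63  146.18] zang 15.106935770494152 minz 123.41609183721054 x 518.1945039592472 633.1874043909188
roll [580, -220, 140] [-27.03  19.2  143.72 168.03  48.22   3.85] 0.0 tray c [ 573.12 -221.73  142.86] zang 74.05010218037224 minz 96.761550195818 x 529.5302375636041 616.7010084603106
rolled [580, -220, 140] [-27.03  19.2  143.72 168.03  48.22  93.85] 0.0 tray c [ 572.69 -217.77  139.49] zang 114.89379620864523 minz 89.91421101815894 x 535.1151122348361 610.2738221033429
low [600, -225, 90] [-26.54  34.07 146.61 170.7   70.67  89.88] 0.0 tray c [ 592.76 -222.79   88.83] zang 119.89377117373476 minz 40.47545076299725 x 551.8673388522178 633.6615296211693
low [600, -225, 60] [-26.54  39.92 147.44 171.    77.27  88.78] 0.0 tray c [ 592.76 -222.79   58.83] zang 119.89377117373476 minz 10.475450762997255 x 551.8673388522178 633.6615296211693
```

```bash
python3 -m creep '{"offset":[[0.006,0,-0.005],[0.010,0,-0.008],[0.016,0,-0.0135],[0.016,0,-0.0135],[0.016,0,-0.0135]],"rotation":[[0,0,0],[0,0,0],[0,0,0],[0,0,0],[0,0,0]]}'
python3 st.py 580 -220 140 -17.2 25 0;python3 - <<'E'
from h import *
im=grab_frame('side')[:,:,::-1][170:305,290:460]; cv2.imwrite('pics/s6.png',cv2.resize(im,None,fx=4,fy=4,interpolation=2))
E
```

```text
time_s: 13.25
ee_pos: [534.9, -209.4, 90.2]
ee_rot: [-179.8, -49.9, -17.2]
force: [0.7, -0.0, -1.0]
gripper_width: 59.2
q [-27.69  14.43 140.91 161.02  25.95 -79.59] p [ 534.92 -209.41   90.2 ] rpy [-179.78  -49.87  -17.25] t 13.25 F [ 0.72 -0.05 -1.02] w 59.22242892889987
axes [[ 0.62 -0.19  0.76]
 [-0.29 -0.96 -0.  ]
 [ 0.73 -0.22 -0.64]]
off [67.85 -3.25  3.23] rot [-0.18 15.13 -0.05]
```

View pics/s6.png

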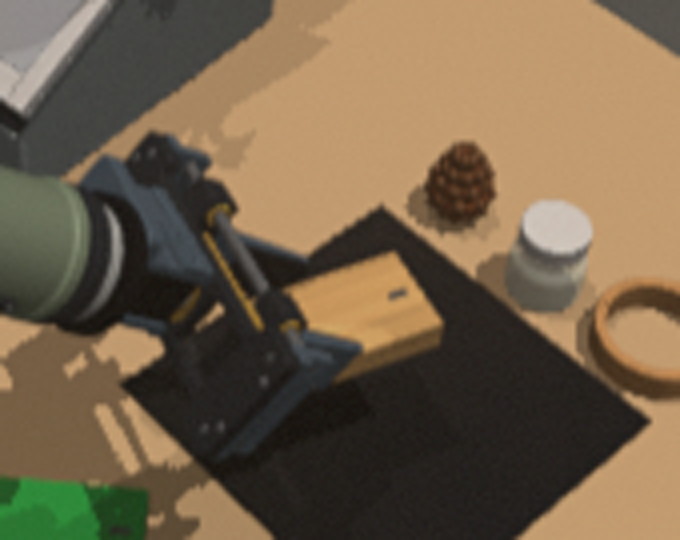

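The tray is held level and clear of the mat. Next I'll pitch up and move out, then roll 180°.

```bash
python3 -m creep '{"offset":[[0.010,0,0],[0.015,-0.001,0.001],[0.015,-0.001,0.002],[0.015,-0.001,0.004],[0.010,0,0.004]],"rotation":[[0,2,0],[0,3.5,0],[0,3.5,0],[0,3.5,0],[0,2.6,0]]}'
python3 -m creep '{"offset":[[0,0,0],[0,0,0],[0,0,0],[0,0,0],[0,0,0]],"rotation":[[0,0,6],[0,0,9],[0,0,10],[0,0,10],[0,0,10]]}'
python3 -m creep '{"offset":[[0,0,0],[0,0,0],[0,0,0],[0,0,0],[0,0,0]],"rotation":[[0,0,10],[0,0,10],[0,0,10],[0,0,10],[0,0,10]]}'
python3 -m creep '{"offset":[[0,0,0],[0,0,0],[0,0,0],[0,0,0],[0,0,0]],"rotation":[[0,0,10],[0,0,10],[0,0,10],[0,0,10],[0,0,10]]}'
python3 -m creep '{"offset":[[0,0,0],[0,0,0],[0,0,0],[0,0,0]],"rotation":[[0,0,10],[0,0,10],[0,0,10],[0,0,5]]}'
python3 st.py 600 -225 80 -17.2 20 180;python3 - <<'E'
from h import *
im=grab_frame('side')[:,:,::-1][150:305,290:460]; cv2.imwrite('pics/s7.png',cv2.resize(im,None,fx=4,fy=3.8,interpolation=2))
E
```

```text
time_s: 13.92
ee_pos: [580.1, -220.2, 137.0]
ee_rot: [-179.7, -65.0, -17.4]
force: [0.3, 0.4, -1.2]
gripper_width: 58.9
time_s: 14.55
ee_pos: [579.8, -220.2, 136.6]
ee_rot: [-123.3, -39.4, -84.4]
force: [0.1, -0.1, -0.7]
gripper_width: 59.2
time_s: 15.18
ee_pos: [579.8, -220.2, 136.6]
ee_rot: [-115.2, 5.0, -109.3]
force: [-0.5, -0.3, -0.9]
gripper_width: 59.1
time_s: 15.8
ee_pos: [579.8, -220.2, 136.6]
ee_rot: [-129.6, 48.3, -138.7]
force: [-0.5, -0.7, -1.1]
gripper_width: 59.3
time_s: 16.3
ee_pos: [579.8, -220.2, 136.6]
ee_rot: [179.2, 64.9, 162.1]
force: [0.0, -0.6, -0.4]
gripper_width: 59.5
q [-27.28  19.7  143.9  167.61  48.84  94.19] p [ 579.81 -220.19  136.63] rpy [179.23  64.92 162.14] t 16.3 F [ 0.   -0.63 -0.35] w 59.53141407164336
axes [[-0.4   0.13 -0.91]
 [ 0.3   0.96  0.01]
 [ 0.87 -0.26 -0.42]]
off [42.52  1.04 42.76] rot [ 0.16 -5.08 -0.29]
```

View pics/s7.png

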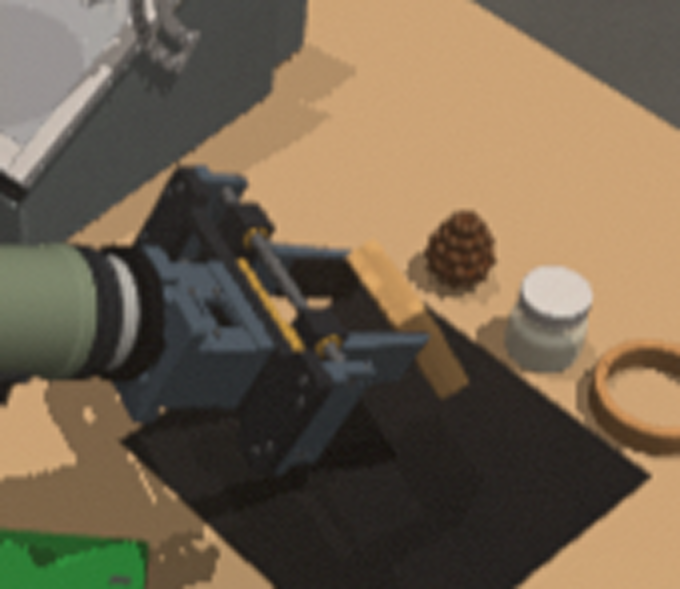

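```bash
python3 -m creep '{"offset":[[0.0085,0,0.0085],[0.0085,0,0.0085],[0.0085,0,0.0085],[0.0085,0,0.0085],[0.0085,0,0.0085]],"rotation":[[0,-1,0],[0,-1,0],[0,-1,0],[0,-1,0],[0,-1,0]]}'
python3 -m creep '{"offset":[[0.007,0,0.0025],[0.007,0,0.0025],[0.004,0,0.0015],[0,0,0]],"rotation":[[0,0,0],[0,0,0],[0,0,0],[0,0,0]]}'
python3 st.py 600 -225 55 -17.2 20 180;python3 - <<'E'
from h import *
im=grab_frame('side')[:,:,::-1][170:305,320:460]; cv2.imwrite('pics/s8.png',cv2.resize(im,None,fx=5,fy=4.4,interpolation=2))
E
```

```text
time_s: 16.98
ee_pos: [601.8, -226.9, 80.8]
ee_rot: [179.8, 70.0, 162.7]
force: [0.2, -1.1, -0.5]
gripper_width: 59.4
time_s: 17.48
ee_pos: [601.7, -226.6, 62.1]
ee_rot: [179.5, 70.0, 162.5]
force: [-0.3, -0.6, -1.3]
gripper_width: 59.5
q [-26.88  39.37 147.08 170.46  76.34  89.03] p [ 601.72 -226.64   62.12] rpy [179.55  69.98 162.51] t 17.475 F [-0.33 -0.62 -1.27] w 59.490224416813696
axes [[-0.33  0.1  -0.94]
 [ 0.29  0.96  0.  ]
 [ 0.9  -0.27 -0.34]]
off [7.42 1.04 0.44] rot [ 0.18 -0.02 -0.1 ]
```

View pics/s8.png

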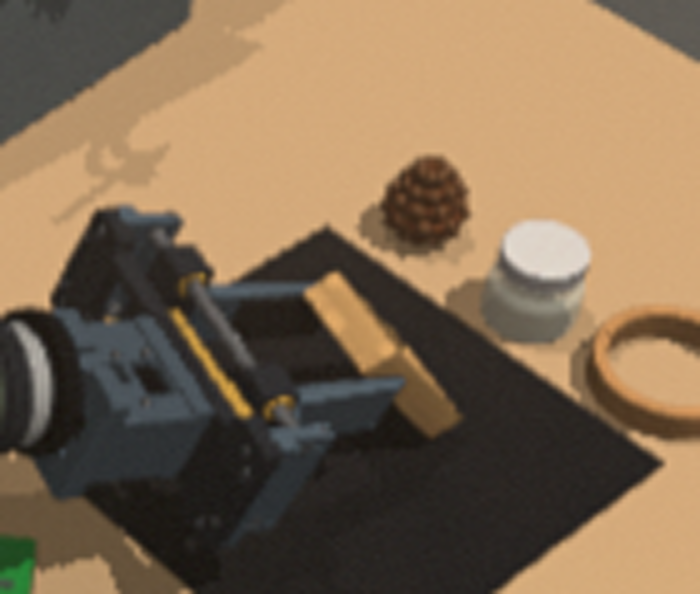

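```bash
python3 -m creep '{"offset":[[0.004,0,0.0015],[0.002,0,0.001],[0,0,0]],"rotation":[[0,0,0],[0,0,0],[0,0,0]]}'
python3 -m creep '{"offset":[[0.002,0,0.001],[0.001,0,0],[0,0,0]],"rotation":[[0,0,0],[0,0,0],[0,0,0]]}'
```

```text
time_s: 17.9
ee_pos: [602.1, -226.7, 55.5]
ee_rot: [179.5, 70.0, 162.5]
force: [0.8, 0.3, -0.6]
gripper_width: 59.2
time_s: 18.27
ee_pos: [602.0, -226.7, 52.6]
ee_rot: [179.5, 70.0, 162.5]
force: [0.1, 0.4, -0.2]
gripper_width: 59.7
```

```bash
python3 -m creep '{"offset":[[0.0015,0,0.0005],[0.003,0,-0.0025],[0.0035,0,-0.002],[0.004,0,-0.0018],[0.004,0,-0.0015]],"rotation":[[0,0,0],[0,0,0],[0,0,0],[0,0,0],[0,0,0]]}' 1 5
python3 st.py;python3 - <<'E'
from h import *
im=grab_frame('side')[:,:,::-1][170:305,320:460]; cv2.imwrite('pics/s9.png',cv2.resize(im,None,fx=5,fy=4.4,interpolation=2))
E
```

```text
time_s: 18.9
ee_pos: [589.8, -222.8, 39.2]
ee_rot: [179.5, 69.9, 162.5]
force: [-0.4, 0.5, 2.5]
gripper_width: 60.3
q [-27.28  44.4  149.24 170.28  83.35  87.75] p [ 589.82 -222.8    39.23] rpy [179.51  69.91 162.48] t 18.9 F [-0.42  0.47  2.45] w 60.26480369072834
axes [[-0.33  0.1  -0.94]
 [ 0.29  0.96  0.  ]
 [ 0.9  -0.27 -0.34]]
```

View pics/s9.png

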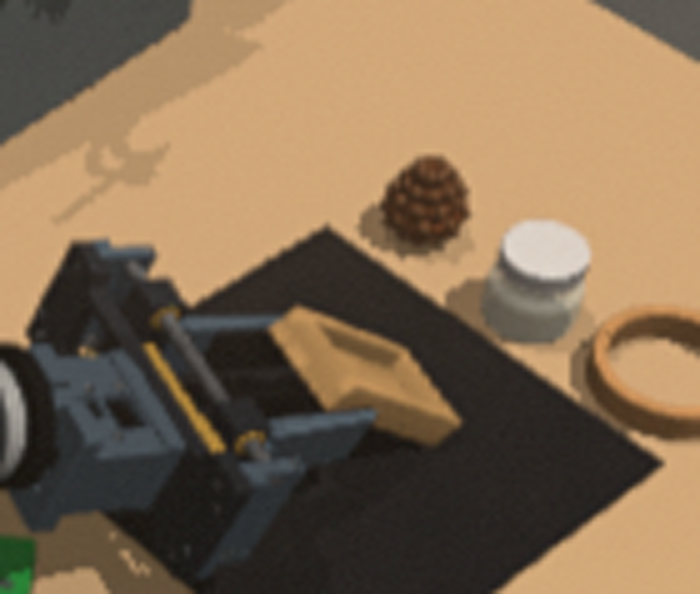

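The tray pivoted on its far edge as intended, and the hollow now shows at a slope of about 35°. Releasing.

```bash
python3 -m creep '{"offset":[[0,0,0],[0,0,0],[0,0,0],[0,0,0],[0,0,0]],"rotation":[[0,0,0],[0,0,0],[0,0,0],[0,0,0],[0,0,0]]}' 0 40
python3 st.py;python3 - <<'E'
from h import *
im=grab_frame('side')[:,:,::-1][170:305,320:460]; cv2.imwrite('pics/s10.png',cv2.resize(im,None,fx=5,fy=4.4,interpolation=2))
E
```

```text
time_s: 19.58
ee_pos: [590.2, -223.0, 40.1]
ee_rot: [179.5, 70.0, 162.5]
force: [-0.7, 0.4, 0.4]
gripper_width: 91.3
q [-27.27  44.31 149.2  170.29  83.31  87.77] p [ 590.24 -222.99   40.11] rpy [179.53  70.   162.5 ] t 19.575 F [-0.74  0.36  0.36] w 91.34951283312306
axes [[-0.33  0.1  -0.94]
 [ 0.29  0.96  0.  ]
 [ 0.9  -0.27 -0.34]]
```

View pics/s10.png

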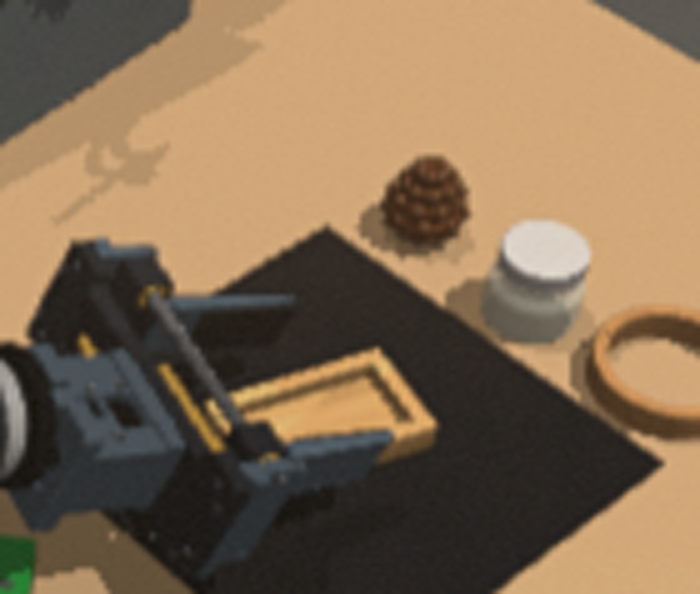

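The tray lies flat on the mat, hollow up and released, at about (330,410) in the side crop. Now I'll retreat straight up and then unwind the wrist.

```bash
python3 -m creep '{"offset":[[-0.014,0,-0.005],[-0.030,0,-0.011],[-0.040,0,-0.0145],[-0.045,0,-0.016],[-0.045,0,-0.016]],"rotation":[[0,0,0],[0,0,0],[0,0,0],[0,0,0],[0,0,0]]}'
python3 - <<'E'
from kin import *
s=env.state();print(s['qpos'],s['ee_pos'],s['ee_rot'])
im=grab_frame('top')[:,:,::-1][140:240,325:425]; cv2.imwrite('pics/t11.png',cv2.resize(im,None,fx=6,fy=6,interpolation=2))
im=grab_frame('side')[:,:,::-1][170:335,300:480]; cv2.imwrite('pics/s11.png',cv2.resize(im,None,fx=4,fy=3.6,interpolation=2))
E
```

```text
time_s: 20.25
ee_pos: [590.1, -223.5, 226.2]
ee_rot: [179.6, 69.9, 162.5]
force: [0.6, 0.3, 0.3]
gripper_width: 91.3
[-27.34   9.98 139.65 164.9   40.26  98.22] [ 590.11 -223.47  226.25] [179.56  69.94 162.51]
```

View pics/s11.png

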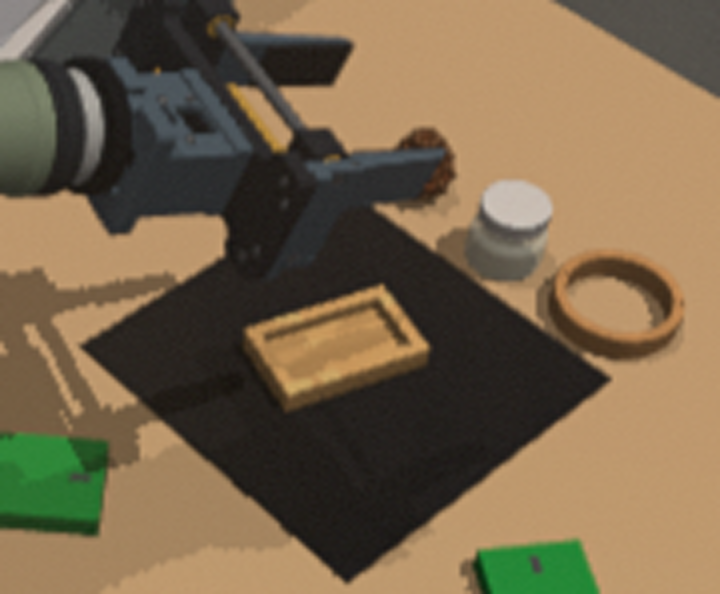

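View pics/t11.png

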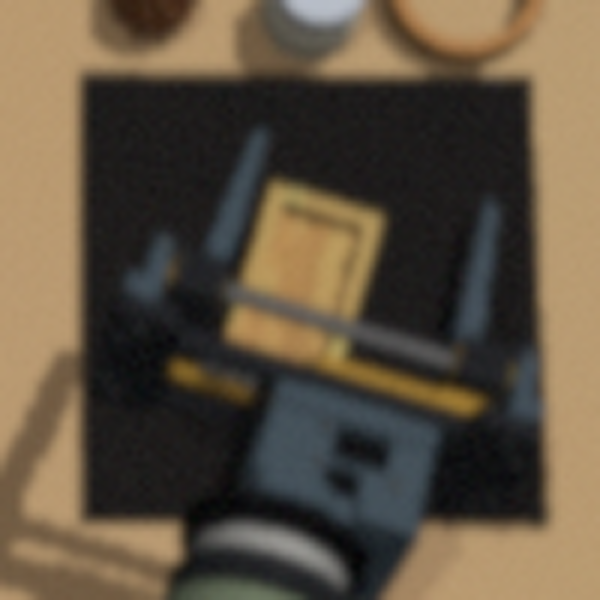

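The tray is flat, hollow up and well inside the mat, with its centre at about (305,270) in the top crop. Unwinding the wrist.

```bash
for i in 1; do python3 -m creep '{"offset":[[0,0,0],[0,0,0],[0,0,0],[0,0,0],[0,0,0]],"rotation":[[0,0,-10.6],[0,0,-10.6],[0,0,-10.6],[0,0,-10.6],[0,0,-10.6]]}' | tail -1; done
python3 -m creep '{"offset":[[0,0,0],[0,0,0],[0,0,0],[0,0,0],[0,0,0]],"rotation":[[0,0,-10.6],[0,0,-10.6],[0,0,-10.6],[0,0,-10.6],[0,0,-10.6]]}' | tail -1
python3 -m creep '{"offset":[[0,0,0],[0,0,0],[0,0,0],[0,0,0],[0,0,0]],"rotation":[[0,0,-10.6],[0,0,-10.6],[0,0,-10.6],[0,0,-10.6],[0,0,-10.6]]}' | tail -1
python3 -m creep '{"offset":[[0,0,0],[0,0,0],[0,0,0],[0,0,0],[0,0,0]],"rotation":[[0,0,-10.6],[0,0,-10.6],[0,0,-10.6],[0,0,-10.6],[0,0,-10.6]]}' | tail -1
python3 st.py 
python3 - <<'E'
from kin import *
q=env.state()['qpos']
# target: tool down above handle
for yaw in(96.6,):
  R=Rn.from_euler('xyz',[180,0,yaw],degrees=True).as_matrix()
  for p in([466,227,300],[466,227,92],[400,0,250]): print(p,ik(np.array(p,float),R,[25,10,90,0,70,20]))
r,A=fk(q,K)
Rq=A; G=Rn.from_euler('xyz',[180,0,96.6],degrees=True).as_matrix(); print('rotvec to goal (tool)',np.degrees(Rn.from_matrix(Rq.T@G).as_rotvec()))
E
```

```text
gripper_width: 91.3
gripper_width: 90.8
gripper_width: 91.0
gripper_width: 90.9
q [ -27.35   10.35  139.8   164.99   40.67 -114.27] p [ 590.29 -223.41  223.29] rpy [124.59 -52.63  44.29] t 22.85 F [-0.56 -0.19 -0.33] w 90.88670493613665
axes [[ 0.43  0.42  0.79]
 [-0.07 -0.86  0.5 ]
 [ 0.9  -0.27 -0.34]]
[466, 227, 300] (array([24.7 , 10.19, 84.63, -0.  , 85.18, 18.1 ]), np.float64(3.410605131648481e-14))
[466, 227, 92] (array([ 24.7 ,  17.97, 105.1 ,  -0.  ,  56.94,  18.1 ]), np.float64(5.684341886080802e-14))
[400, 0, 250] (array([ -1.65,  -0.06, 103.21,   0.  ,  76.84,  -8.25]), np.float64(2.495426087989472e-11))
rotvec to goal (tool) [ 72.03 -22.2  -70.42]
```

```bash
cat > jp.py <<'E'
from kin import *
def plan(q0,q1,N,show=True):
    P=[fk(q0+(q1-q0)*i/N,K) for i in range(N+1)]
    out=[]
    for (p,A),(p2,B) in zip(P,P[1:]):
        out.append((A.T@(p2-p)/1000,np.degrees(Rn.from_matrix(A.T@B).as_rotvec())))
    return P,out
if __name__=='__main__':
    q0=env.state()['qpos']; q1=np.array([5,-5,100,0,70,20.])
    for N in(24,):
        P,o=plan(q0,q1,N)
        for i,(d,r) in enumerate(o): print(i,np.round(P[i+1][0]),np.round(d,3),np.round(r,1),'|',round(np.linalg.norm(d)*1000),round(np.linalg.norm(r),1),'tz',np.round(P[i+1][1][:,2],2))
E
python3 jp.py
```

```text
0 [ 615. -187.  248.] [ 0.05 -0.02  0.  ] [ 3.6  5.3 -0.5] | 51 6.4 tz [ 0.94 -0.18 -0.3 ]
1 [ 634. -147.  271.] [ 0.04 -0.02  0.  ] [ 4.   4.9 -0.5] | 50 6.3 tz [ 0.96 -0.08 -0.26]
2 [ 647. -106.  292.] [ 0.04 -0.03  0.  ] [ 4.4  4.4 -0.6] | 48 6.3 tz [ 0.97  0.02 -0.23]
3 [655. -63. 310.] [ 0.04 -0.03  0.01] [ 4.7  3.9 -0.6] | 47 6.2 tz [ 0.97  0.13 -0.21]
4 [658. -21. 325.] [ 0.03 -0.03  0.01] [ 5.   3.4 -0.6] | 45 6.1 tz [ 0.95  0.23 -0.2 ]
5 [656.  20. 337.] [ 0.03 -0.03  0.01] [ 5.3  2.8 -0.7] | 43 6.0 tz [ 0.92  0.33 -0.2 ]
6 [649.  60. 345.] [ 0.03 -0.03  0.01] [ 5.4  2.1 -0.7] | 41 5.9 tz [ 0.88  0.43 -0.21]
7 [638.  96. 351.] [ 0.02 -0.03  0.01] [ 5.5  1.4 -0.7] | 39 5.8 tz [ 0.83  0.51 -0.23]
8 [624. 129. 353.] [ 0.02 -0.03  0.  ] [ 5.6  0.7 -0.8] | 36 5.7 tz [ 0.77  0.58 -0.26]
9 [607. 158. 352.] [ 0.01 -0.03  0.  ] [ 5.5 -0.  -0.8] | 33 5.6 tz [ 0.71  0.64 -0.3 ]
10 [588. 182. 348.] [ 0.01 -0.03  0.  ] [ 5.3 -0.7 -0.8] | 31 5.5 tz [ 0.64  0.69 -0.34]
11 [568. 201. 342.] [ 0.01 -0.03  0.  ] [ 5.1 -1.5 -0.7] | 28 5.4 tz [ 0.57  0.72 -0.4 ]
12 [548. 214. 334.] [ 0.   -0.03 
[... 334 characters left out ...]
2. 298.] [-0.01 -0.01 -0.01] [ 2.7 -4.5 -0.3] | 19 5.3 tz [ 0.28  0.63 -0.72]
17 [466. 199. 291.] [-0.01 -0.01 -0.01] [ 1.9 -4.9 -0.1] | 19 5.3 tz [ 0.25  0.57 -0.78]
18 [457. 182. 286.] [-0.02 -0.01 -0.01] [ 1.2 -5.3  0.1] | 20 5.4 tz [ 0.23  0.5  -0.84]
19 [451. 160. 285.] [-0.02 -0.   -0.01] [ 0.4 -5.5  0.4] | 22 5.5 tz [ 0.21  0.42 -0.88]
20 [447. 136. 286.] [-0.02  0.   -0.01] [-0.4 -5.7  0.7] | 25 5.7 tz [ 0.21  0.33 -0.92]
21 [447. 109. 292.] [-0.02  0.01 -0.01] [-1.2 -5.7  1. ] | 27 5.9 tz [ 0.22  0.23 -0.95]
22 [449.  81. 303.] [-0.02  0.01 -0.02] [-2.  -5.6  1.4] | 30 6.1 tz [ 0.23  0.13 -0.96]
23 [453.  51. 318.] [-0.03  0.01 -0.02] [-2.7 -5.5  1.7] | 34 6.4 tz [ 0.26  0.02 -0.97]
```

```bash
python3 - <<'E'
from jp import *
q0=env.state()['qpos']; q1=np.array([0,-5,100,0,70,20.])
P,o=plan(q0,q1,20)
for i,(d,r) in enumerate(o): print(i,np.round(P[i+1][0]),list(np.round(d,4)),list(np.round(r,1)))
print(P[-1])
E
```

```text
0 [ 618. -182.  253.] [np.float64(0.0534), np.float64(-0.0233), np.float64(0.0034)] [np.float64(4.1), np.float64(6.2), np.float64(-0.5)]
1 [ 639. -136.  280.] [np.float64(0.0497), np.float64(-0.0268), np.float64(0.0041)] [np.float64(4.7), np.float64(5.6), np.float64(-0.6)]
2 [652. -89. 303.] [np.float64(0.0454), np.float64(-0.0297), np.float64(0.0046)] [np.float64(5.3), np.float64(4.9), np.float64(-0.6)]
3 [657. -41. 322.] [np.float64(0.0405), np.float64(-0.0321), np.float64(0.0049)] [np.float64(5.7), np.float64(4.1), np.float64(-0.7)]
4 [656.   6. 337.] [np.float64(0.0353), np.float64(-0.0338), np.float64(0.005)] [np.float64(6.1), np.float64(3.3), np.float64(-0.8)]
5 [649.  50. 347.] [np.float64(0.0297), np.float64(-0.0347), np.float64(0.0049)] [np.float64(6.3), np.float64(2.3), np.float64(-0.8)]
6 [636.  91. 352.] [np.float64(0.0239), np.float64(-0.035), np.float64(0.0045)] [np.float64(6.4), np.float64(1.3), np.float64(-0.9)]
7 [619. 126. 352.] [np.float64(0.0179), np.float64(-0.0344), np.float64(0.0038)] [np.float64(6.4), np.float64(0.3), np.float64(-0.9)]
8 [598. 154. 349.] [np.f
[... 1039 characters left out ...]
oat64(-6.4), np.float64(0.4)]
16 [459. 117. 285.] [np.float64(-0.0253), np.float64(-0.001), np.float64(-0.0145)] [np.float64(0.1), np.float64(-6.7), np.float64(0.8)]
17 [455.  85. 290.] [np.float64(-0.028), np.float64(0.0047), np.float64(-0.017)] [np.float64(-1.0), np.float64(-6.9), np.float64(1.2)]
18 [454.  49. 300.] [np.float64(-0.0301), np.float64(0.0105), np.float64(-0.0194)] [np.float64(-2.2), np.float64(-6.8), np.float64(1.7)]
19 [456.  12. 318.] [np.float64(-0.0317), np.float64(0.0163), np.float64(-0.0215)] [np.float64(-3.2), np.float64(-6.7), np.float64(2.3)]
(array([455.66,  11.5 , 318.12]), array([[ 0.33,  0.91,  0.26],
       [ 0.94, -0.34,  0.  ],
       [ 0.09,  0.24, -0.97]]))
```

```bash
python3 -m creep '{"offset":[[0.053,-0.023,0.003],[0.050,-0.027,0.004],[0.045,-0.030,0.005],[0.041,-0.032,0.005],[0.035,-0.034,0.005]],"rotation":[[4.1,6.2,-0.5],[4.7,5.6,-0.6],[5.3,4.9,-0.6],[5.7,4.1,-0.7],[6.1,3.3,-0.8]]}'
python3 -m creep '{"offset":[[0.030,-0.035,0.005],[0.024,-0.035,0.0045],[0.018,-0.034,0.004],[0.012,-0.033,0.003],[0.006,-0.031,0.001]],"rotation":[[6.3,2.3,-0.8],[6.4,1.3,-0.9],[6.4,0.3,-0.9],[6.3,-0.7,-0.9],[6.0,-1.8,-0.8]]}'
python3 st.py
```

```text
time_s: 23.48
ee_pos: [656.2, 7.2, 338.3]
ee_rot: [114.3, -61.6, 87.2]
force: [0.8, 0.3, 0.3]
gripper_width: 91.5
time_s: 24.1
ee_pos: [576.2, 176.6, 343.1]
ee_rot: [138.5, -58.0, 95.4]
force: [0.4, -0.1, 1.0]
gripper_width: 91.3
q [-13.65   2.64 119.71  82.27  55.46 -46.72] p [576.21 176.56 343.1 ] rpy [138.48 -57.98  95.38] t 24.1 F [ 0.44 -0.1   1.  ] w 91.28559538334264
axes [[-0.05  0.53  0.85]
 [ 0.8  -0.49  0.35]
 [ 0.6   0.69 -0.4 ]]
```

```bash
python3 - <<'E'
from jp import *
q0=env.state()['qpos']; q1,e=ik(np.array([440,205,270.]),Rn.from_euler('xyz',[180,0,96.6],degrees=True).as_matrix(),[25,10,90,0,70,20]); print(q1,e)
P,o=plan(q0,q1,10)
for i,(d,r) in enumerate(o): print(i,np.round(P[i+1][0]),[float(x) for x in np.round(d,4)],[float(x) for x in np.round(r,1)],round(np.linalg.norm(r),1))
E
```

```text
[23.62  7.59 91.99 -0.   80.42 17.02] 3.410605131648481e-14
0 [550. 215. 331.] [0.0115, -0.0441, 0.0162] [8.5, -1.5, -1.6] 8.8
1 [522. 244. 316.] [0.0059, -0.0398, 0.0148] [8.0, -2.6, -1.6] 8.6
2 [494. 263. 301.] [0.0007, -0.0347, 0.0128] [7.3, -3.8, -1.5] 8.4
3 [469. 272. 286.] [-0.0038, -0.029, 0.0103] [6.5, -4.9, -1.4] 8.2
4 [448. 273. 272.] [-0.0075, -0.0228, 0.0072] [5.4, -5.8, -1.2] 8.1
5 [433. 266. 261.] [-0.0106, -0.0163, 0.0036] [4.2, -6.7, -0.9] 7.9
6 [424. 254. 255.] [-0.0129, -0.0098, -0.0005] [2.9, -7.3, -0.6] 7.9
7 [423. 238. 253.] [-0.0145, -0.0033, -0.0049] [1.5, -7.7, -0.2] 7.9
8 [429. 221. 258.] [-0.0154, 0.003, -0.0096] [0.0, -8.0, 0.3] 8.0
9 [440. 205. 270.] [-0.0158, 0.0089, -0.0144] [-1.5, -7.9, 0.9] 8.1
```

```bash
python3 -m creep '{"offset":[[0.0115,-0.044,0.016],[0.006,-0.040,0.015],[0.001,-0.035,0.013],[-0.004,-0.029,0.010],[-0.0075,-0.023,0.007]],"rotation":[[8.5,-1.5,-1.6],[8.0,-2.6,-1.6],[7.3,-3.8,-1.5],[6.5,-4.9,-1.4],[5.4,-5.8,-1.2]]}'
python3 -m creep '{"offset":[[-0.0105,-0.016,0.0035],[-0.013,-0.010,-0.0005],[-0.0145,-0.003,-0.005],[-0.0155,0.003,-0.0095],[-0.016,0.009,-0.0145]],"rotation":[[4.2,-6.7,-0.9],[2.9,-7.3,-0.6],[1.5,-7.7,-0.2],[0,-8.0,0.3],[-1.5,-7.9,0.9]]}'
python3 -m creep '{"offset":[[0,0,0]],"rotation":[[0,0,0]]}'
python3 st.py; python3 - <<'E'
from h import *
cv2.imwrite('pics/w12.png',grab_frame('wrist')[:,:,::-1])
P=camera_params('wrist'); import json; json.dump({k:np.array(v).tolist() for k,v in P.items()},open('w12.json','w'))
cv2.imwrite('pics/s12.png',grab_frame('side')[:,:,::-1])
cv2.imwrite('pics/t12.png',grab_frame('top')[:,:,::-1])
E
```

```text
time_s: 24.72
ee_pos: [447.5, 271.8, 271.4]
ee_rot: [173.4, -37.5, 96.5]
force: [0.2, 1.0, 0.1]
gripper_width: 91.1
time_s: 25.35
ee_pos: [441.1, 203.0, 270.2]
ee_rot: [179.8, 0.4, 96.6]
force: [0.3, -0.4, 0.1]
gripper_width: 91.4
time_s: 25.48
ee_pos: [441.3, 205.4, 271.0]
ee_rot: [179.7, -0.0, 96.8]
force: [0.2, -0.8, -0.8]
gripper_width: 91.0
q [23.65  7.54 91.91 -0.06 80.27 16.86] p [441.27 205.41 270.98] rpy [179.72  -0.03  96.8 ] t 25.475 F [ 0.17 -0.75 -0.76] w 90.96494197344158
axes [[-0.12  0.99  0.  ]
 [ 0.99  0.12  0.  ]
 [ 0.    0.   -1.  ]]
```

View pics/w12.png

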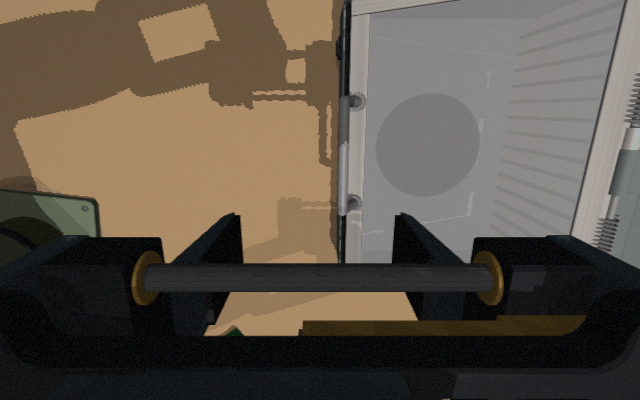

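View pics/s12.png

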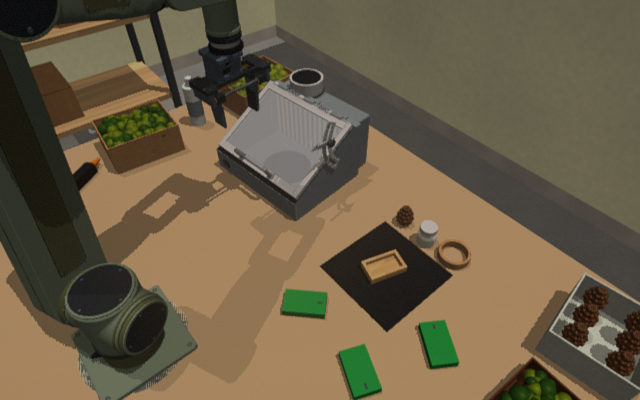

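```bash
python3 - <<'E'
import cv2
w=cv2.imread('pics/w12.png')[80:230,310:400]; cv2.imwrite('pics/w12c.png',cv2.resize(w,None,fx=6,fy=4,interpolation=2))
t=cv2.imread('pics/t0.png') if 0 else cv2.imread('pics/top0.png')[185:235,155:295]; cv2.imwrite('pics/t0h.png',cv2.resize(t,None,fx=5.5,fy=8,interpolation=2))
s=cv2.imread('pics/side0.png')[130:200,215:310]; cv2.imwrite('pics/s0h.png',cv2.resize(s,None,fx=8,fy=8,interpolation=2))
s=cv2.imread('pics/side0.png')[105:175,290:370]; cv2.imwrite('pics/s0i.png',cv2.resize(s,None,fx=9,fy=8.5,interpolation=2))
E
```

```text
(no output)
```

View pics/w12c.png

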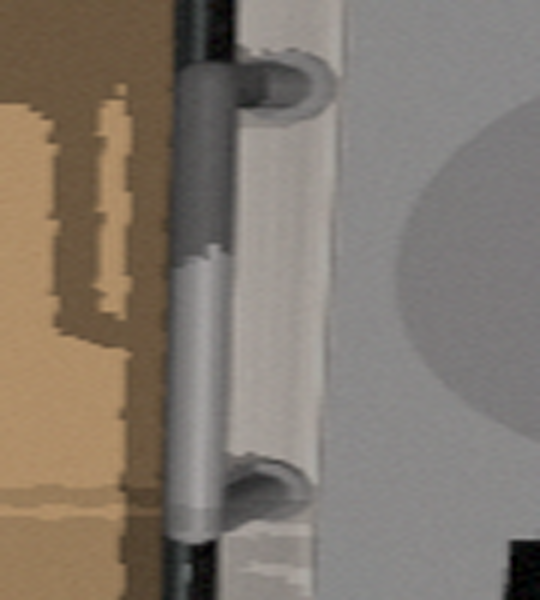

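View pics/t0h.png

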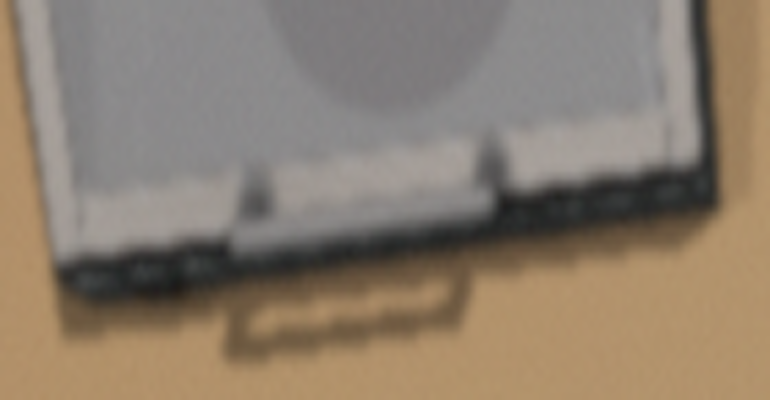

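View pics/s0h.png

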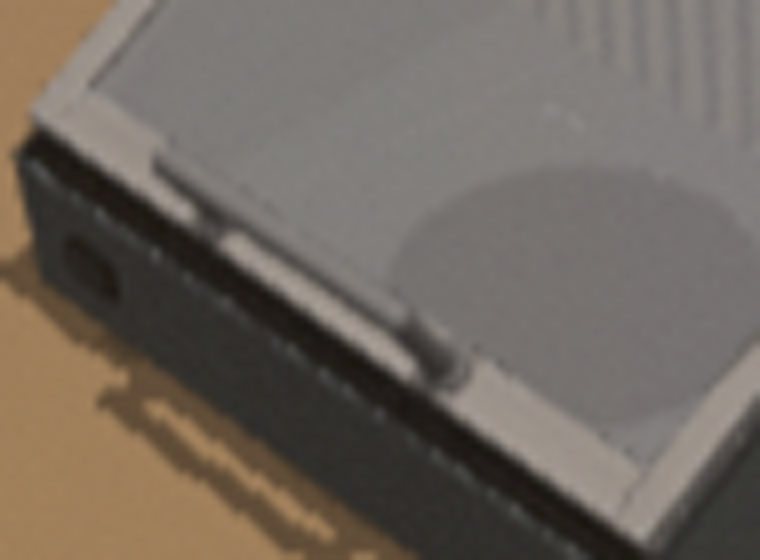

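View pics/s0i.png

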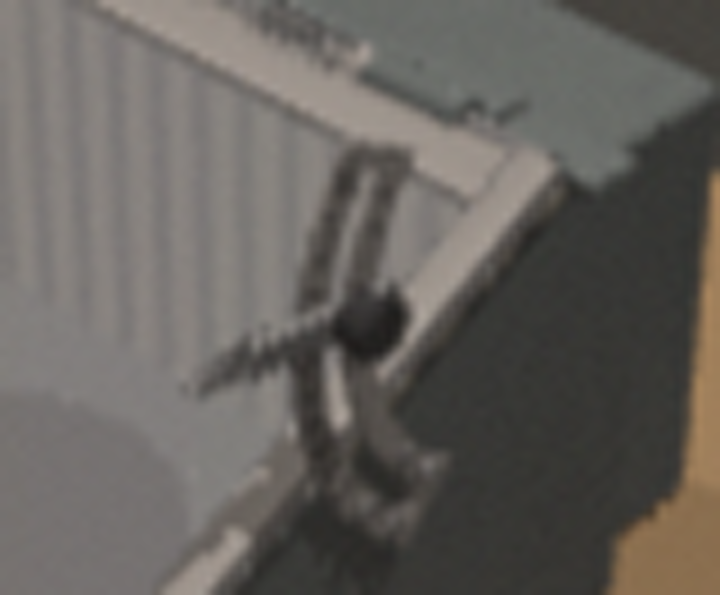

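```bash
cat > fit.py <<'E'
from h import *
import json
from scipy.optimize import least_squares
P={n:camera_params(n) for n in('top','side')}
P['wrist']={k:np.array(v) for k,v in json.load(open('w12.json')).items()}
e=.5
def lidpt(d,y,h,th=0):
    a=e-th; return np.array([145-d*np.cos(a)-h*np.sin(a),y,205-d*np.sin(a)+h*np.cos(a)])
def W(p,X):
    r=Rn.from_euler('z',p[2]).as_matrix(); return np.array(X)@r.T+[p[0],p[1],0]
def obs(p):
    h,d=p[3],p[4]
    return [('wrist',(344.5,95.5),lidpt(246,h,46)),('wrist',(342.2,215),lidpt(246,-h,46)),
('top',(197.2,214.7),lidpt(246,h,46)),('top',(245.4,210.6),lidpt(246,-h,46)),
('side',(234.7,150),lidpt(246,h,46)),('side',(267.2,169.7),lidpt(246,-h,46)),
('top',(282.3,206.2),lidpt(d,-170,6)),('top',(166.3,217.7),lidpt(d,170,6)),
('side',(295,198.7),lidpt(d,-170,6)),('side',(220,143),lidpt(d,170,6))]
w={'wrist':1.5,'top':1,'side':1}
def res(p): return np.concatenate([w[n]*(proj(n,W(p,X),P[n])[0]-uv) for n,uv,X in obs(p)]+[[(p[3]-63)/3,(p[4]-262)/5]])
s=least_squares(res,[560,238,.115,63,260],x_scale=[10,10,.05,3,5],loss='soft_l1'); p=s.x
def rb(n,uv,X):return proj(n,W(p,X),P[n])[0]-uv
if __name__=='__main__':
    print('booth',p,np.degrees(p[2])); print(res(p)[:20].reshape(-1,2).T)
    print('handle',W(p,lidpt(246,0,46)))
    q=least_squares(lambda a:rb('side',(311.7,150.6),lidpt(182,-186,0,a[0])),[.6]);print('index',q.x,q.fun)
    for th in(.2,.4,.55,.65,.75): print(th,'h',W(p,lidpt(246,0,46,th)),proj('side',W(p,lidpt(182,-186,0,th)),P['side']))
E
python3 fit.py
```

```text
booth [560.29 240.91   0.12  67.21 259.02] 6.700596047096323
[[ 0.34 -0.22 -0.37 -0.43 -0.35 -1.99  0.21 -1.44 -0.91 -2.65]
 [ 0.54  0.3  -0.25 -1.04 -0.93  0.83 -0.65 -0.21 -0.47  0.91]]
handle [467.99 230.07 127.43]
index [0.64] [-1.46 -0.13]
0.2 h [457.39 228.82 176.25] [[312.62 172.77]]
0.4 h [456.64 228.73 226.21] [[310.39 163.77]]
0.55 h [462.57 229.43 263.24] [[309.96 155.66]]
0.65 h [469.55 230.25 287.25] [[310.31 149.7 ]]
0.75 h [478.88 231.35 310.43] [[311.19 143.37]]
```

The fit is good (residuals of about 1 px). The handle is at (468, 230, 127) mm and the index at about 0.64 rad. Approaching the bar with the gripper half open.

```bash
python3 -m creep '{"offset":[[0.007,0.010,0.010],[0.007,0.010,0.025],[0.007,0.0095,0.040],[0,0,0.040],[0,0,0.020]],"rotation":[[0,0,0],[0,0,0],[0,0,0],[0,0,0],[0,0,0]]}' 0.5 40
python3 -m creep '{"offset":[[0,0,0],[0,0,0]],"rotation":[[0,0,0],[0,0,0]]}'
python3 st.py; python3 - <<'E'
from h import *
cv2.imwrite('pics/w13.png',grab_frame('wrist')[:,:,::-1])
im=grab_frame('side')[:,:,::-1][60:200,200:360];cv2.imwrite('pics/s13.png',cv2.resize(im,None,fx=4.5,fy=4,interpolation=2))
E
```

```text
time_s: 26.25
ee_pos: [468.4, 227.5, 133.2]
ee_rot: [179.9, 0.1, 96.5]
force: [0.3, 1.2, -0.3]
gripper_width: 46.2
time_s: 26.5
ee_pos: [470.5, 228.5, 137.3]
ee_rot: [179.5, -0.0, 96.6]
force: [-0.1, 0.4, 0.1]
gripper_width: 45.9
q [ 24.72  15.6  101.17  -0.13  62.78  18.22] p [470.46 228.48 137.27] rpy [179.54  -0.03  96.56] t 26.5 F [-0.14  0.35  0.07] w 45.89444641256083
axes [[-0.11  0.99  0.  ]
 [ 0.99  0.11  0.01]
 [ 0.01  0.   -1.  ]]
```

View pics/w13.png

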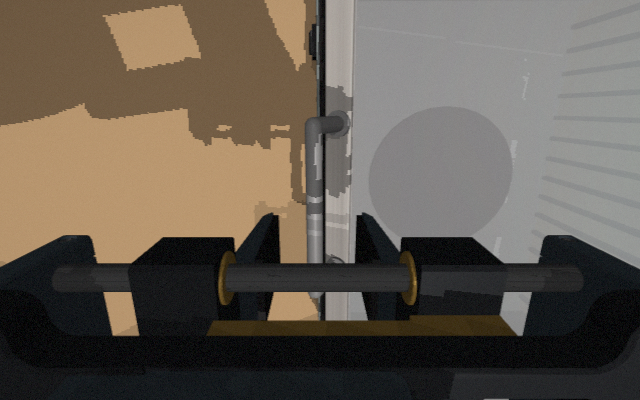

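View pics/s13.png

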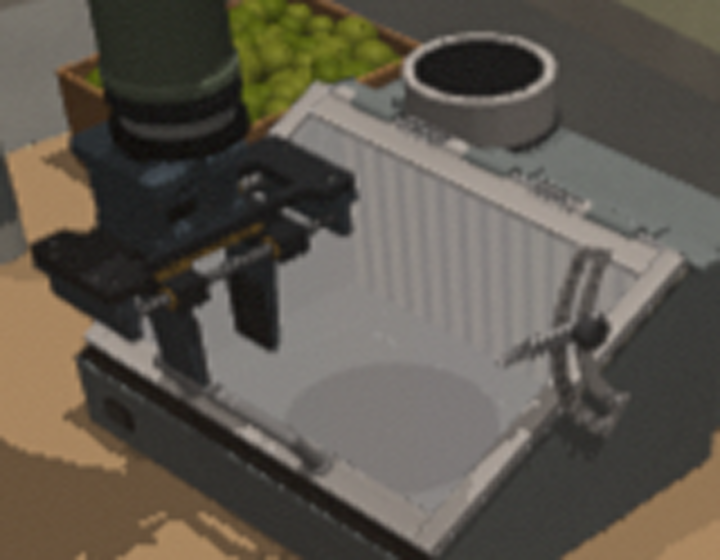

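The bar (wrist column 315) lies midway between the fingers (columns 275 and 360). Going down 44 mm, then gripping.

```bash
python3 -m creep '{"offset":[[0,0,0.014],[0,0,0.014],[0,0,0.010],[0,0,0.006],[0,0,0]],"rotation":[[0,0,0],[0,0,0],[0,0,0],[0,0,0],[0,0,0]]}'
python3 -m creep '{"offset":[[0,0,0],[0,0,0],[0,0,0],[0,0,0],[0,0,0]],"rotation":[[0,0,0],[0,0,0],[0,0,0],[0,0,0],[0,0,0]]}' 1 50
python3 st.py; python3 - <<'E'
from h import *
im=grab_frame('side')[:,:,::-1][60:200,200:360];cv2.imwrite('pics/s14.png',cv2.resize(im,None,fx=4.5,fy=4,interpolation=2))
E
```

```text
time_s: 27.22
ee_pos: [469.8, 228.3, 92.3]
ee_rot: [179.7, 0.0, 96.6]
force: [0.3, 0.0, -0.5]
gripper_width: 45.6
time_s: 27.85
ee_pos: [468.6, 228.2, 92.7]
ee_rot: [179.8, 0.0, 96.6]
force: [-4.5, 1.0, 2.5]
gripper_width: 10.7
q [ 24.77  18.04 104.86  -0.11  56.88  18.22] p [468.62 228.24  92.75] rpy [179.76   0.02  96.61] t 27.85 F [-4.51  1.02  2.47] w 10.714249659069583
axes [[-0.12  0.99 -0.  ]
 [ 0.99  0.12  0.  ]
 [ 0.    0.   -1.  ]]
```

View pics/s14.png

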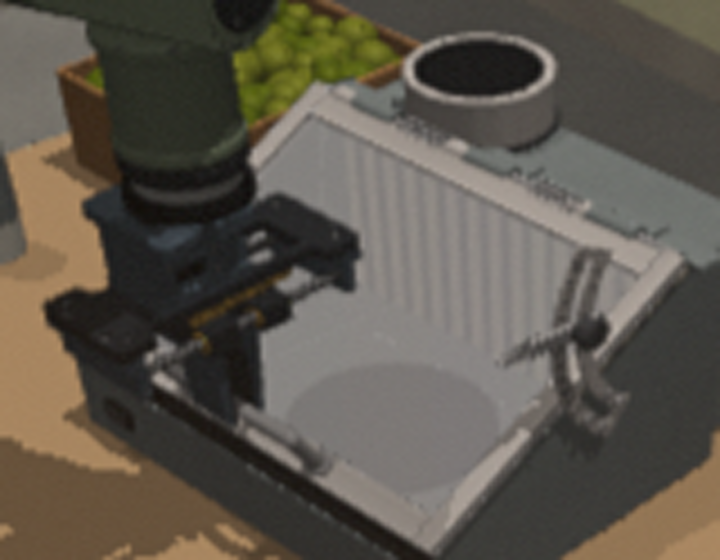

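The bar is gripped at 10.7 mm. Computing the arc rows.

```bash
python3 - <<'E'
from fit import *
R=toolR().as_matrix()
L=None
for th in np.arange(0,.66,.04):
    X=W(p,lidpt(246,0,46,th))
    if L is not None: print(round(th,2),np.round(R.T@(X-L),1))
    L=X
E
```

```text
0.04 [-0.  -2.9 -9.6]
0.08 [-0.  -2.5 -9.7]
0.12 [-0.  -2.1 -9.8]
0.16 [-0.  -1.7 -9.9]
0.2 [-0.  -1.3 -9.9]
0.24 [ -0.   -0.9 -10. ]
0.28 [ -0.   -0.5 -10. ]
0.32 [ -0.   -0.1 -10. ]
0.36 [ -0.    0.3 -10. ]
0.4 [ -0.    0.7 -10. ]
0.44 [ -0.    1.1 -10. ]
0.48 [-0.   1.5 -9.9]
0.52 [-0.   1.9 -9.8]
0.56 [ 0.   2.3 -9.7]
0.6 [ 0.   2.7 -9.6]
0.64 [ 0.   3.  -9.5]
```

```bash
python3 -m creep '{"offset":[[0,-0.003,-0.0096],[0,-0.0025,-0.0097],[0,-0.002,-0.0098],[0,-0.0017,-0.0099],[0,-0.0013,-0.0099]],"rotation":[[0,0,0],[0,0,0],[0,0,0],[0,0,0],[0,0,0]]}'
python3 st.py; python3 - <<'E'
from h import *
im=grab_frame('side')[:,:,::-1][60:200,200:360];cv2.imwrite('pics/s15.png',cv2.resize(im,None,fx=4.5,fy=4,interpolation=2))
E
```

```text
time_s: 28.52
ee_pos: [458.0, 226.9, 141.9]
ee_rot: [179.7, 0.0, 96.6]
force: [-4.0, 2.2, -9.3]
gripper_width: 11.1
q [ 25.14  14.45 102.08  -0.12  63.23  18.6 ] p [457.98 226.89 141.89] rpy [179.74   0.03  96.59] t 28.525 F [-4.02  2.17 -9.25] w 11.063173884928666
axes [[-0.11  0.99 -0.  ]
 [ 0.99  0.11  0.  ]
 [ 0.    0.   -1.  ]]
```

View pics/s15.png

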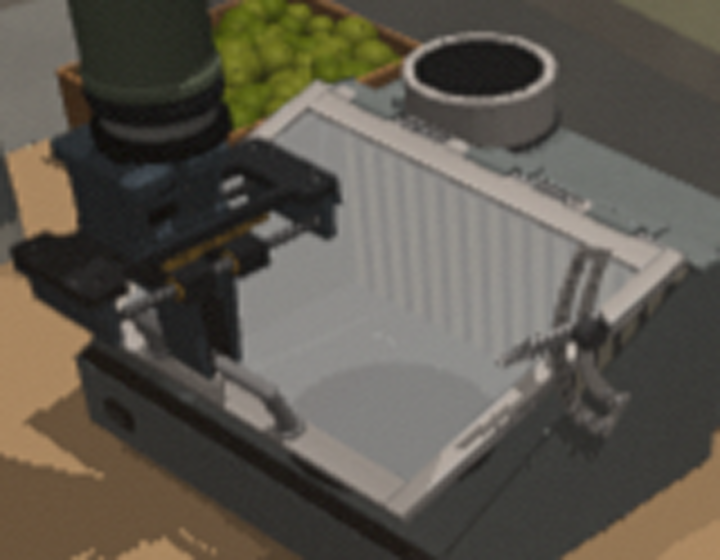

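The lid is rising with the grip (force about 9 N down, free edge clear of the sill). Continuing.

```bash
python3 -m creep '{"offset":[[0,-0.001,-0.010],[0,-0.0005,-0.010],[0,0,-0.010],[0,0.0003,-0.010],[0,0.0007,-0.010]],"rotation":[[0,0,0],[0,0,0],[0,0,0],[0,0,0],[0,0,0]]}' - 55
python3 -m creep '{"offset":[[0,0.001,-0.010],[0,0.0015,-0.0099],[0,0.002,-0.0098],[0,0.0023,-0.0097],[0,0,0]],"rotation":[[0,0,0],[0,0,0],[0,0,0],[0,0,0],[0,0,0]]}'
python3 st.py; python3 - <<'E'
from h import *
import json
im=grab_frame('side')[:,:,::-1]; cv2.imwrite('pics/s16f.png',im)
im=im[60:200,200:360];cv2.imwrite('pics/s16.png',cv2.resize(im,None,fx=4.5,fy=4,interpolation=2))
P=camera_params('wrist'); json.dump({k:np.array(v).tolist() for k,v in P.items()},open('w16.json','w'))
cv2.imwrite('pics/w16.png',grab_frame('wrist')[:,:,::-1])
E
```

```text
time_s: 29.2
ee_pos: [456.9, 226.8, 192.1]
ee_rot: [179.8, 0.0, 96.6]
force: [-5.6, 0.9, -10.1]
gripper_width: 10.9
time_s: 29.82
ee_pos: [462.9, 227.5, 231.9]
ee_rot: [179.8, 0.0, 96.6]
force: [-8.7, 1.2, -8.0]
gripper_width: 10.9
q [24.94 11.33 92.77 -0.07 75.73 18.37] p [462.88 227.51 231.95] rpy [179.81   0.01  96.59] t 29.825 F [-8.69  1.2  -8.02] w 10.937707469601968
axes [[-0.11  0.99 -0.  ]
 [ 0.99  0.11  0.  ]
 [ 0.    0.   -1.  ]]
```

View pics/s16.png

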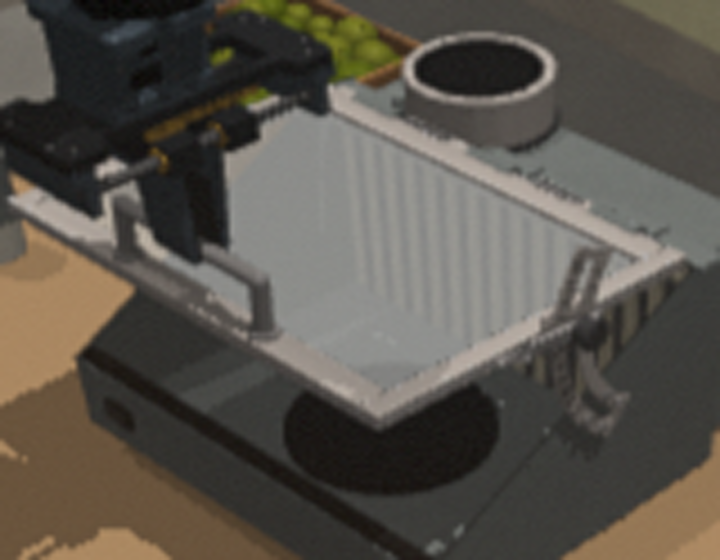

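View pics/w16.png

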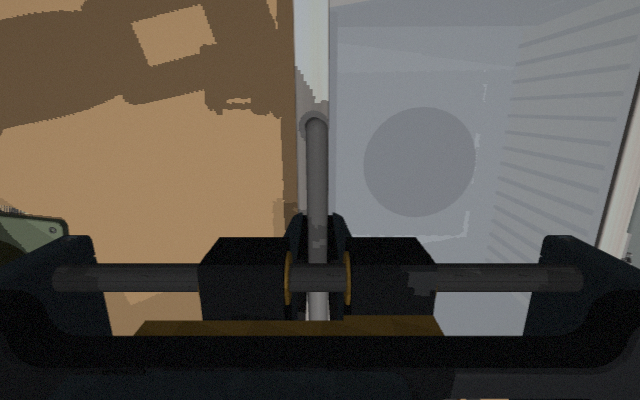

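The lid is now close to the index line. I'll overlay model predictions on the side view to read both angles.

```bash
python3 - <<'E'
from fit import *
def crop(src,out,th,thi,f=8,x0=280,y0=95,w=90,h=72):
    im=cv2.imread(src)[y0:y0+h,x0:x0+w]; im=cv2.resize(im,None,fx=f,fy=f,interpolation=2)
    pt=lambda X:tuple(int(v) for v in (proj('side',W(p,X),P['side'])[0]-[x0,y0]+.5)*f)
    for t in th:
        cv2.line(im,pt(lidpt(10,-170,6,t)),pt(lidpt(p[4],-170,6,t)),(0,0,255),1); cv2.line(im,pt(lidpt(p[4],-170,6,t)),pt(lidpt(p[4],-100,6,t)),(0,0,255),1)
    for t in thi: cv2.line(im,pt(lidpt(100,-186,0,t)),pt(lidpt(182,-186,0,t)),(0,255,0),1)
    cv2.imwrite(out,im)
crop('pics/s16f.png','pics/o1.png',[.565],[.64])
crop('pics/side0.png','pics/o2.png',[0],[.58,.64,.70])
E
```

```text
(no output)
```

View pics/o1.png

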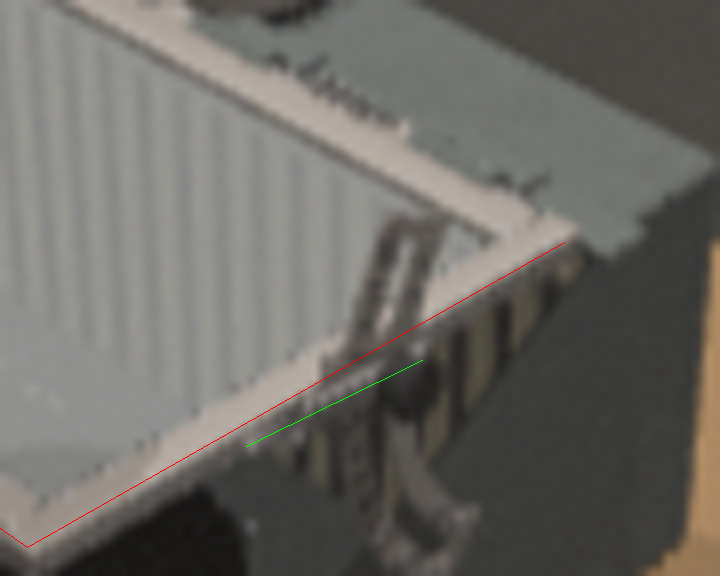

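View pics/o2.png

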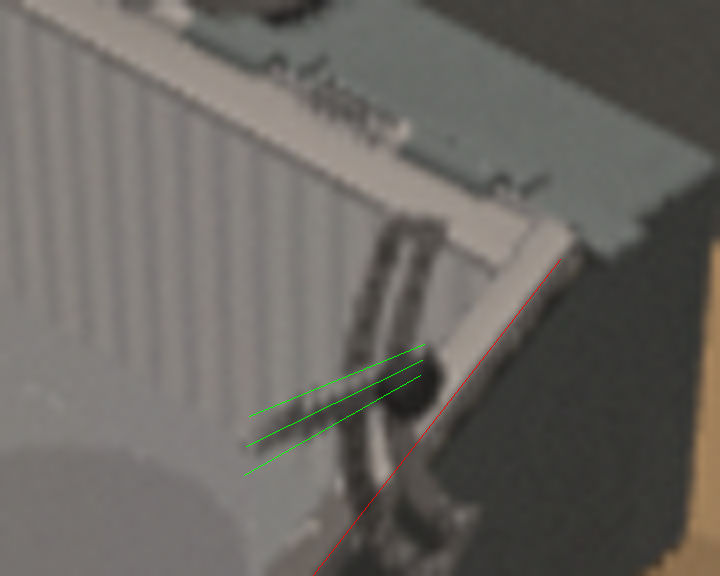

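Lid edge and model match at 0.565 rad, and the pointer matches at about 0.64 rad. Raising by the last 0.075 rad.

```bash
python3 -m creep '{"offset":[[0,0.0025,-0.009],[0,0.0028,-0.009],[0,0,0],[0,0,0]],"rotation":[[0,0,0],[0,0,0],[0,0,0],[0,0,0]]}'
python3 st.py; python3 - <<'E'
from fit import *
im=grab_frame('side')[:,:,::-1]; cv2.imwrite('pics/s17f.png',im)
cv2.imwrite('pics/t17f.png',grab_frame('top')[:,:,::-1])
im=cv2.imread('pics/s17f.png')
f=8;x0,y0,w,h=280,95,90,72
c=cv2.resize(im[y0:y0+h,x0:x0+w],None,fx=f,fy=f,interpolation=2)
pt=lambda X:tuple(int(v) for v in (proj('side',W(p,X),P['side'])[0]-[x0,y0]+.5)*f)
t=.64
cv2.line(c,pt(lidpt(10,-170,6,t)),pt(lidpt(p[4],-170,6,t)),(0,0,255),1); cv2.line(c,pt(lidpt(p[4],-170,6,t)),pt(lidpt(p[4],-60,6,t)),(0,0,255),1)
cv2.imwrite('pics/o3.png',c)
x0,y0,w,h=270,80,90,72
cv2.imwrite('pics/s17.png',cv2.resize(im[60:220,200:480],None,fx=2.8,fy=2.8,interpolation=2))
E
```

```text
time_s: 30.42
ee_pos: [467.5, 228.1, 249.4]
ee_rot: [179.9, 0.0, 96.6]
force: [-8.4, 1.1, -7.8]
gripper_width: 10.5
q [24.77 11.3  90.3  -0.05 78.29 18.18] p [467.51 228.05 249.42] rpy [179.89   0.01  96.6 ] t 30.425 F [-8.37  1.1  -7.84] w 10.455110944422382
axes [[-0.11  0.99 -0.  ]
 [ 0.99  0.11  0.  ]
 [ 0.    0.   -1.  ]]
```

View pics/o3.png

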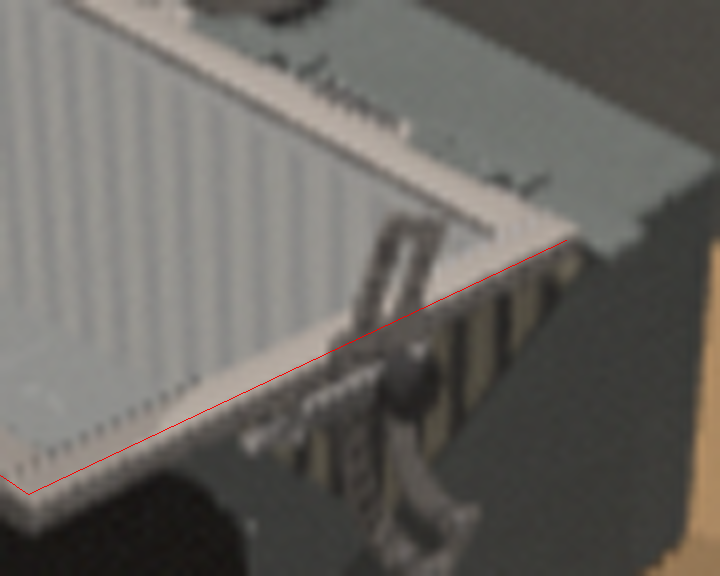

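View pics/s17f.png

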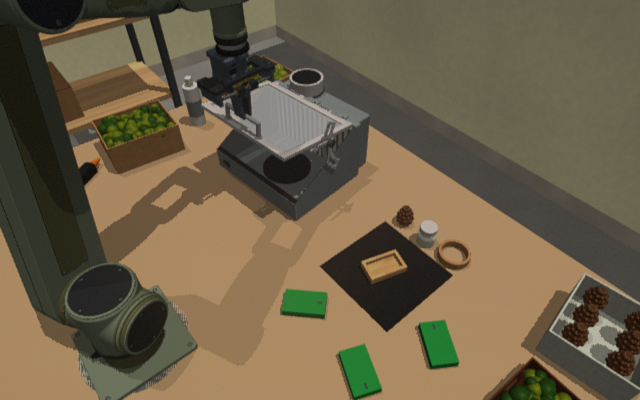

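The lid edge matches the 0.64 rad model line, and TCP height gives 0.637 rad. The pointer reads 0.62 to 0.65 rad, and in the full side view the tray still lies hollow up at (384,265). One short hold to check it stays still, then I'll hand in.

```bash
python3 -m creep '{"offset":[[0,0,0],[0,0,0],[0,0,0],[0,0,0]],"rotation":[[0,0,0],[0,0,0],[0,0,0],[0,0,0]]}' - 55
python3 - <<'E'
from workcell import env, grab_frame
import cv2
cv2.imwrite('pics/s18f.png',grab_frame('side')[:,:,::-1])
a=cv2.imread('pics/s17f.png').astype(int);b=cv2.imread('pics/s18f.png').astype(int)
print('max change',abs(a-b)[60:300,200:480].mean()); s=env.state(); print(s['qvel'],s['force'],s['gripper_width'])
print(env.job_done())
E
```

```text
time_s: 31.02
ee_pos: [467.5, 228.1, 249.3]
ee_rot: [179.9, 0.0, 96.6]
force: [-7.9, 1.0, -7.2]
gripper_width: 10.8
max change 1.0801289682539683
[-1.08592477e-01 -5.08527509e-05  2.52919450e-02 -1.73268214e-02
 -2.43770796e-02 -7.78280544e-02] [-8.8406578   1.33840169 -7.0807104 ] 10.70240512427519
the job is handed in; nothing more can be done
None
```

The tray now lies flat on the mat with its hollow up, released, and the arm is holding the booth lid in line with the index. I handed the job in at about 31 s. It returned no verdict, so the results below are from my own checks.

- **Tray:** I gripped it across its width, rolled it over, lowered its far edge onto the mat, let it pivot most of the way and released it there. The last side view shows it flat, hollow up and well inside the mat edges. The tape roll, jar, pine cone and green blocks look unmoved.
- **Lid:** I gripped the handle bar and raised the lid slowly along its arc. It reads about 0.64 rad by the picture overlay and 0.637 rad from the TCP height. It held still over the final half second, with about 11 N on the gripper.
- **Index:** I put it at about 0.64 rad from its tip. Its slope in the picture suggests nearer 0.62 rad. Either value is well within the 0.07 rad allowed. It did not appear to move.

**Check that disagreed:** my first grip on the tray closed on nothing. The fingers end about 20 mm behind the reported TCP, which both the pictures and the miss showed. The tray did not move, and I corrected for it in the later grips.

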